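# Set the thickness gauge to the batch clip and prove it with the blade

### The arm

A 6-joint arm with a two-finger parallel gripper is mounted at the origin on the work surface. World frame = base frame: x ahead of the robot, y to its left, z up, the work surface at z = 0. Lengths are in m, angles in rad, forces in N, time in s.
With the tool pointing down it reaches from about 0.225 to 0.875 m from the base axis. Payload 3.4 kg.
Tool frame: the origin (TCP) lies at the centre of the arm's flange, where the gripper is bolted on; the fingertips stand 173 mm ahead of it and the grasp point (between the pads) lies 155 mm ahead of it; z points along the fingers, y is the direction in which the jaws open and shut (so a half turn about z gives the same grasp; the last joint's range is limited). The gripper opens to 85 mm and grips with 20 to 120 N. Pads are 22 mm wide; open, the fingers measure 114 mm over their backs; the gripper's body (76 mm by 85 mm) begins 54 mm behind the grasp point. The pads swing forward as they close: fully open they stand 13 mm farther back than shut.
Start: joints at [1.124, 0.276, 1.505, -0, 1.361, -0.121], TCP at [0.184, 0.545, 0.405] pointing down, gripper open.
Joint ranges: [-2.89, 2.89], [-0.75, 2.08], [0.22, 2.7], [-1.18, 4.32], [0.11, 2.71], [-2.7, 2.7]. Speed limits (rad/s): [2.57, 2.57, 3.14, 3.14, 3.14, 3.14].

### API

Orientations are given as a unit quaternion [x, y, z, w].
In Python, from workcell import status, capture, env gives the robot as it stands. The module is installed in compiled form; this text tells all that it offers.
- The arm moves only by the tool arm_command, never from a script. Its argument "plan" is a list that holds one entry, the list of rows, each a list of 5 numbers: the closure, from 0 (fully open) to 1 (shut), then the shift along the tool's x, y, z in units of 0.4 m (1.0 is 0.4 m), then the turn about the tool's z in units of pi/2 rad (1.0 is pi/2 rad). A call has 1 to 12 rows; each row is the pose to reach, as a shift and turn from the pose commanded when the call began, along the tool's axes at that moment; what a row does not reach only later rows make up. A row lasts 1/10 s, in which the tool goes at most 50 mm and 8.59 degrees, less where a joint would pass 70% of its speed; a pose out of reach is approached as far as the arm can. A call with a number of a shift or a turn outside -1 to 1 is refused whole. A call with a gripper value outside its range is refused whole. The fingers move at their own pace and stop on an object; "force" is the grip in N (left out, the last holds). Time passes only in rows, so rows that repeat a pose let the fingers close. It gives the time, the measured TCP pose, the force and the opening at its end, in the units of the state.
- status.sense(): the state, without advancing time (a new reading comes with each control period).
- capture(name): name is "scene" or "top"; returns a dict with "image" (400x640x3 uint8, red, green, blue), "mtx" (3x3 intrinsics, pixels), "eye" and "attitude" of the camera in the world. Camera axes: x right, y down, z forward; pixel columns grow to the right and rows downward; lengths in m; the calibration is good to about 2 mm. A picture is of the moment at which its call begins. There is no depth.
- env.close_job(): hands the job in, once; it reports no verdict.
The state is a dict: "time": time; "q": joint angles; "joint_vel": joint speeds; "joint_torque": joint torques, N m; "eef_pos": TCP position; "eef_rot": TCP orientation; "contact_force": force on the tool from outside, world axes, zero at the start; "moment": the same for the moment, N m; "finger_gap": finger opening in m.
Only numpy, scipy, OpenCV 4.12 (cv2) and the standard library are available. Lean on these libraries where they do the work, as an engineer would, in place of code of your own. Each camera call takes 0.05 s, during which the arm holds its last target.

### The job

Set the ceramics thickness stand for this batch: swing its lever until the pointer lines up with the setting clip, and let go of it. Then take the flat-bladed gauge from the rack and put its blade into the gap between the cam and the middle of the fence, down until its flange sits flat on both, and leave it there. Do not shift the clip, change the lever setting or disturb the other things on the table.

Things in the scene. Friction and masses are not known exactly. Their poses are not given: they have to be found in the camera images.
- stand: The setting stand for foot-ring thickness, fixed to the table: a dark steel base plate 230 x 220 x 20 mm (x from -165 to +65 mm, y from -110 to +110 mm about the origin) with a lever, a clip and a steel fence. Origin on the table exactly under the lever's upright axis, z up. The lever's arm points to the stand's -x side at lever angle 0; the fence stands on the +x side. Tops above the table: base 20 mm, fence and cam 55 mm, lever arm 45 mm, clip 45 mm.
- lever (a joint): Angle of the lever about the stand's upright axis, rad, growing anticlockwise seen from above; stops at -0.95 and +0.95. At angle q the arm points from the axis along (-cos q, -sin q) in the stand's x, y. It turns against dry friction of about 0.22 N m (2 N at the knob) and stays where it is left. Its hub is an eccentric steel cam (radius 28 mm) facing the fence: the gap between cam and fence is 9 + 8 sin(q) mm, so it is too narrow for the blade at the start.
- lever_knob (a point): Middle of the lever's upright black round knob, 22 mm in diameter, 110 mm from the axis, standing from 45 to 90 mm above the table; this point is at 70 mm height.
- pointer (a point): Outer tip of the lever's pointer, 132 mm from the axis, 37 mm above the table. x axis: along the arm, towards the axis.
- clip (a joint): Angle of the setting clip, rad, counted like the lever's angle: when both are equal the pointer points at the clip's middle. The clip stays put.
- clip_mark (a point): Inner face of the setting clip, 135 mm from the axis, 37 mm above the table. The clip is a small steel block 14 mm wide (along the arc), 15 mm deep, with a brass screw on top, its top 45 mm above the table. x axis: towards the lever's axis.
- gap (a point): Point on the fence's flat face (which looks to -x, towards the cam) at the height of the fence's top, 55 mm above the table, in the middle of the gap's length; axes as the stand's. The gap lies on its -x side: it reaches from x = 0 to x = -(9 + 8 sin q) mm at the narrowest place, y = 0. The fence is 22 mm thick (x) and 100 mm long (y). Below the gap 35 mm are free down to the base plate.
- blade_gauge: Flat-bladed hand gauge, steel, 100 to 230 g: blade 6 mm thick (x) x 34 mm wide (y) x 28 mm long downwards; above it a rectangular flange 30 (x) x 50 (y) x 12 mm; above that a flat grip 16 (x) x 36 (y) x 34 mm, its top 46 mm above the origin. Origin in the middle of the flange's underside (the shoulder), where the blade begins; z up. Starts upright in one of the rack's two slots, flange resting on the rack. A half turn about z makes no difference.
- rack: Wooden gauge rack, fixed, 60 (x) x 170 (y) x 45 mm high, origin under its centre; two slots 11 (x) x 41 (y) x 35 mm deep at y = -40 and +40 mm. Which gauge is in which slot varies.
- bowl: Bystander: white bowl, 90 mm across, 45 mm high; origin at the centre of its underside.
- mug: Bystander: brown mug, 72 mm across, 70 mm high; origin at the centre of its underside.
- ruler: Bystander: steel rule, 300 x 28 x 4 mm, lying flat; origin at the centre of its underside.
- tape: Bystander: roll of tape lying flat, 100 mm across, 45 mm high; origin at the centre of its underside.
- jar: Bystander: jar with lid, 60 mm across, 90 mm high; origin at the centre of its underside.
- tile: Bystander: glazed sample tile, 100 x 100 x 9 mm; origin at the centre of its underside.
- pin_gauge: Bystander: a pin gauge standing in the rack's other slot: round flange 38 mm across, round grip 18 mm, round pin 8 mm. Not the one to use. Origin at the middle of the flange's underside.
Not all that is in view belongs to the job. Leave any pink or purple look-alike of the blade_gauge alone.

How it is judged:
By the outcome, as a careful person would: the job done as asked, in the order asked, and still so for the second after the job is handed in, with the robot touching nothing.
It also fails if it takes over 51 s, if anything falls off the work surface, if the arm or the gripper's body presses on something with over 40 N, if the wrist force passes 120 N, or if a joint passes its speed limit or range.

## Working session

There is one attempt and no reset: what is moved stays moved. The work goes in short steps, Python scripts to look and compute and a tool call to move; the robot and the scene stay as the last step left them, time stands still between calls to the robot, and variables do not carry over. Pictures are saved under pics/ and viewed, and the job is handed in when it is done.

Besides the shell and the picture viewer there is one more tool, called after "Request:" as name(argument=value, ...) on one line, values as JSON. arm_command: Moves the arm, as the interface text tells. Its arguments: {"type":"object","properties":{"plan":{"type":"array"},"force":{"type":"number"}},"required":["plan"]}

```bash
mkdir -p pics; ls
python3 - <<'E'
from workcell import status, capture, env
import cv2,json,numpy as np
s=status.sense();print({k:np.round(v,4).tolist() for k,v in s.items()})
for n in("scene","top"):
    c=capture(n);cv2.imwrite(f"pics/{n}0.png",c["image"][:,:,::-1]);print(n,c["mtx"],c["eye"],c["attitude"])
    np.savez(f"{n}0.npz",**c)
E
```

```text
pics
{'time': 0.0, 'q': [1.124, 0.2766, 1.5061, 0.0, 1.3607, -0.121], 'joint_vel': [0.0, 0.0003, 0.001, 0.0007, -0.0004, -0.0007], 'joint_torque': [-0.0007, -41.6775, -24.5812, -0.0002, 0.0108, 0.0], 'eef_pos': [0.1839, 0.5446, 0.4038], 'eef_rot': [0.1622, 0.9868, -0.0009, -0.0003], 'contact_force': [0.1836, 1.0346, -1.0158], 'moment': [-0.0433, -0.0064, 0.0117], 'finger_gap': 0.0859}
scene [[440.18570431   0.         316.3265892 ]
 [  0.         440.18570431 200.28354841]
 [  0.           0.           1.        ]] [0.987089   0.79899965 0.79452282] [ 0.23223165  0.86612146 -0.42736345 -0.11516316]
top [[365.42008311   0.         317.97355657]
 [  0.         365.42008311 200.26277805]
 [  0.           0.           1.        ]] [ 0.48408506 -0.01332169  1.08254534] [-0.69882138  0.71483569 -0.01913054  0.01710692]
```

View pics/scene0.png

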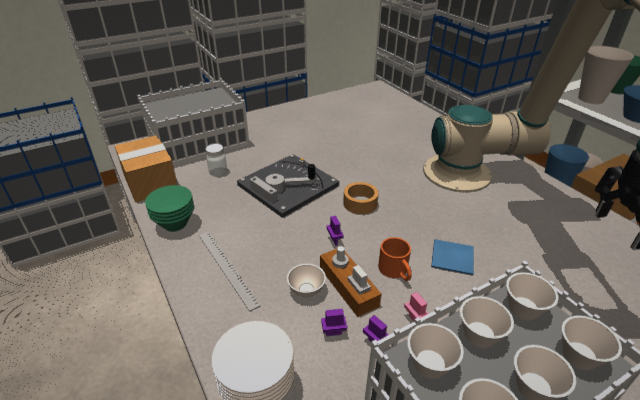

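View pics/top0.png

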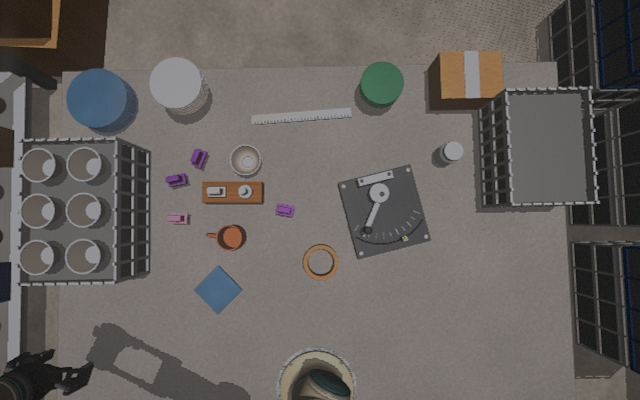

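The top view shows the robot base at the bottom centre, with world x up and y left. The stand is near pixel (385,212), with the lever knob at (367,231) and the clip at (405,238). The rack is near (233,192), and the blade gauge is in its left slot at (217,192). I'll zoom in next.

Run:
```python
import cv2,numpy as np
t=cv2.imread("pics/top0.png");s=cv2.imread("pics/scene0.png")
cv2.imwrite("pics/z1.png",cv2.resize(t[155:265,330:440],None,fx=5.4,fy=5.4,interpolation=cv2.INTER_CUBIC))
cv2.imwrite("pics/z2.png",cv2.resize(t[140:260,160:310],None,fx=5,fy=5,interpolation=cv2.INTER_CUBIC))
cv2.imwrite("pics/z3.png",cv2.resize(s[145:220,230:350],None,fx=6.5,fy=6.5,interpolation=cv2.INTER_CUBIC))
```

```text
(no output)
```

View pics/z1.png

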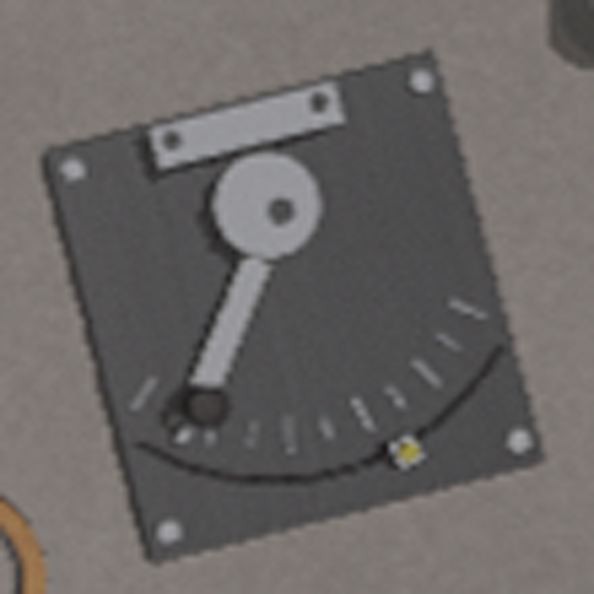

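View pics/z2.png

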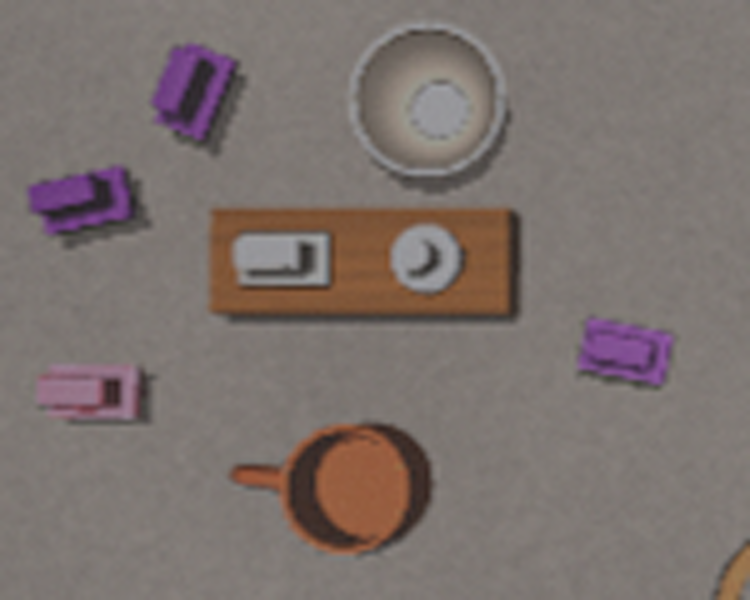

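View pics/z3.png

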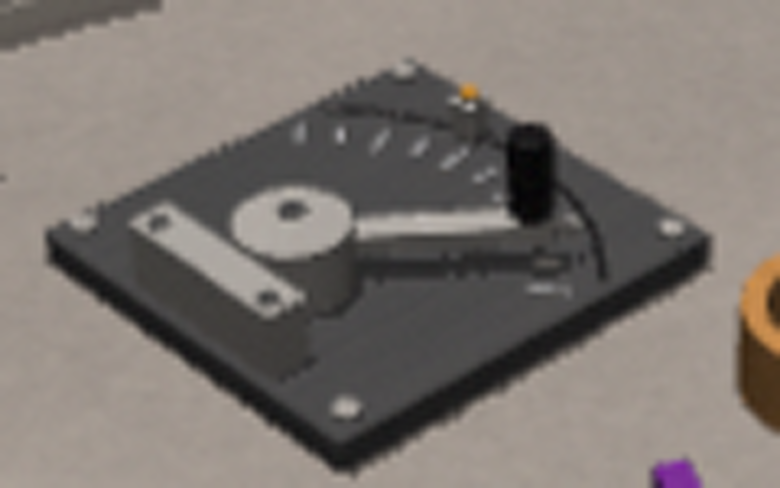

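```bash
cat > h.py <<'E'
import numpy as np,cv2
from scipy.spatial.transform import Rotation as R
def ray(c,uv,z):
    uv=np.atleast_2d(np.array(uv,float))
    d=np.c_[uv,np.ones(len(uv))]@np.linalg.inv(c["mtx"]).T@R.from_quat(c["attitude"]).as_matrix().T
    e=np.asarray(c["eye"]);return e+d*((z-e[2])/d[:,2])[:,None]
def proj(c,P):
    p=(np.atleast_2d(P)-c["eye"])@R.from_quat(c["attitude"]).as_matrix()@np.asarray(c["mtx"]).T
    return p[:,:2]/p[:,2:]
def tri(c1,u1,c2,u2):
    e1,e2=np.array(c1["eye"]),np.array(c2["eye"])
    d1=ray(c1,u1,0)[0]-e1;d2=ray(c2,u2,0)[0]-e2
    d1/=np.linalg.norm(d1);d2/=np.linalg.norm(d2)
    s=np.linalg.lstsq(np.c_[d1,-d2],e2-e1,rcond=None)[0]
    a,b=e1+s[0]*d1,e2+s[1]*d2
    return (a+b)/2,np.linalg.norm(a-b)
def blobs(mask,off,f,amin=20):
    n,_,st,ce=cv2.connectedComponentsWithStats(mask.astype(np.uint8))
    return [(np.array(off)+(ce[i]+.5)/f-.5,st[i][4]/f/f,st[i][2]/f,st[i][3]/f) for i in range(1,n) if st[i][4]/f/f>=amin]
def crop(c,x0,x1,y0,y1,f):
    return cv2.resize(c["image"][y0:y1,x0:x1],None,fx=f,fy=f,interpolation=cv2.INTER_CUBIC).astype(int)
E
python3 - <<'E'
from h import *
for n,(x0,x1,y0,y1) in dict(top=(336,434,160,262),scene=(232,345,150,217)).items():
    c=np.load(n+"0.npz");f=4;im=crop(c,x0,x1,y0,y1,f)
    g=im.mean(2)
    print(n,"bright");
    for b in blobs(g>130,(x0,y0),f,2): print(np.round(np.r_[b[0],b[1:]],2))
    print("brass")
    for b in blobs(im[:,:,0]-im[:,:,2]>50,(x0,y0),f,1): print(np.round(np.r_[b[0],b[1:]],2))
    print("black")
    for b in blobs(g<50 if n=="top" else g<30,(x0,y0),f,4): print(np.round(np.r_[b[0],b[1:]],2))
E
```

```text
top bright
[407.62 169.56   8.94   3.25   3.5 ]
[375.26 177.73 224.25  35.25  15.25]
[376.85 199.06 373.19  23.25  42.5 ]
[343.13 185.91   9.06   4.     3.25]
[425.69 236.16   9.44   3.5    3.75]
[363.54 235.32   2.44   2.     1.75]
[405.5  236.44   2.75   2.5    2.  ]
[406.43 239.38   2.38   2.5    1.75]
[360.82 252.98   9.31   3.5    3.5 ]
brass
[405.13 238.1    6.81   3.5    2.75]
[336.42 258.62  11.75   2.25   7.  ]
black
[367.93 191.92   4.69   2.     6.5 ]
[370.76 199.69  10.25   5.25   9.25]
[413.78 229.4    8.19   8.25   8.5 ]
[364.12 229.3   20.19   6.25   7.25]
[400.03 239.02  10.     6.     4.75]
[377.41 243.22   4.31   5.75   1.25]
[383.42 243.19   4.31   5.     1.5 ]
scene bright
[ 287.77  181.28 3864.88  113.     67.  ]
[281.46 178.85 208.38  43.5   11.  ]
[263.43 184.62 122.31  23.25  17.  ]
[251.45 178.85   5.25   3.     3.  ]
[332.81 179.38   5.     3.25   2.  ]
[282.74 207.18   6.81   3.5    2.25]
brass
[301.68 158.55   6.62   3.     2.5 ]
[343.96 191.45   7.5    1.25   7.5 ]
black
[311.15 171.54  86.38   7.75  15.  ]
[291.16 199.58 223.12  99.75  34.  ]
```

Run:
```python
from h import *
t=np.load("top0.npz");s=np.load("scene0.npz")
S=np.array([[407.62,169.56],[343.13,185.91],[360.82,252.98],[425.69,236.16]])  # +x-y,+x+y,-x+y,-x-y
W=ray(t,S,.022);print(W.round(4));print([np.linalg.norm(W[i]-W[(i+1)%4]).round(4) for i in range(4)])
Ss=np.array([[282.74,207.18],[332.81,179.38]])
for k in ((251.45,178.85),(282.74,207.18),(332.81,179.38)):
    print("scene",ray(s,k,.022)[0].round(4))
xd=(W[0]+W[1]-W[2]-W[3])[:2];yd=(W[1]+W[2]-W[0]-W[3])[:2]
a1=np.arctan2(xd[1],xd[0]);a2=np.arctan2(-yd[0],yd[1]);print(a1,a2)
a=(a1+a2)/2;Rm=np.array([[np.cos(a),-np.sin(a)],[np.sin(a),np.cos(a)]])
o=W[:,:2].mean(0)+Rm@[.05,0];print("origin",o)
L=lambda p:(p[:2]-o)@Rm
F=L(ray(t,[375.26,177.73],.055)[0]);print("fence",F.round(4))
br=L(ray(t,[405.13,238.1],.047)[0]);print("brass",br.round(4),np.hypot(*br),np.arctan2(-br[1],-br[0]))
P,e=tri(t,[405.13,238.1],s,[301.68,158.55]);print("tri brass",P,e,L(P),np.arctan2(-L(P)[1],-L(P)[0]))
print("clip scene",L(ray(s,[301.68,158.55],.047)[0]))
print("axisdot",L(ray(t,[330+280.5/5.4-.5,155+210.5/5.4-.5],.055)[0]), "disc",L(ray(t,[330+267.5/5.4-.5,155+205.5/5.4-.5],.055)[0]))
k=L(ray(t,[330+207/5.4-.5,155+405/5.4-.5],.09)[0]);print("knobtop",k,np.hypot(*k),np.arctan2(-k[1],-k[0]))
```

```text
[[ 0.6223 -0.2807  0.022 ]
 [ 0.5786 -0.0912  0.022 ]
 [ 0.3834 -0.1371  0.022 ]
 [ 0.4274 -0.3262  0.022 ]]
[np.float64(0.1945), np.float64(0.2006), np.float64(0.1942), np.float64(0.2001)]
scene [ 0.6003 -0.2672  0.022 ]
scene [ 0.5799 -0.0931  0.022 ]
scene [ 0.3847 -0.1396  0.022 ]
0.23015091244940525 0.22759935135185452
origin [ 0.55163302 -0.19746714]
fence [0.048  0.0066]
brass [-0.138  -0.0326] 0.14179382928649395 0.2320776292127227
tri brass [ 0.42539301 -0.26194702  0.04352956] 0.002228109098852511 [-0.13757728 -0.03415678] 0.2433529850184276
clip scene [-0.13321745 -0.03082757]
axisdot [0.00050325 0.0011777 ] disc [0.00472147 0.00708126]
knobtop [-0.08566971  0.06869577] 0.10981078428468885 -0.6758787055863761
```

```bash
cat >> h.py <<'E'
A=0.2289;O=np.array([0.5516,-0.1975])
RA=np.array([[np.cos(A),-np.sin(A)],[np.sin(A),np.cos(A)]])
def L(p): return (np.asarray(p)[...,:2]-O)@RA
def Wd(l): return O+RA@np.asarray(l)
def row(xyz,ang=None,st=None):
    from workcell import status
    s=st or status.sense();r=R.from_quat(s["eef_rot"]).as_matrix()
    d=r.T@(np.asarray(xyz)-s["eef_pos"])/.4
    y=r[:,1];ca=np.arctan2(y[1],y[0]);t=0
    if ang is not None:
        t=-((ang-ca+np.pi/2)%np.pi-np.pi/2)/(np.pi/2)
    return np.round(np.r_[d,t],4)
def knob(q,rr=.110): return Wd([-rr*np.cos(q),-rr*np.sin(q)])
E
python3 - <<'E'
from h import *
k=knob(-.676);print(k)
print(row([*k,.34],A-.676+np.pi/2))
# rack/gauge
t=np.load("top0.npz");im=crop(t,196,270,175,210,5)
g=im.mean(2);hsv=cv2.cvtColor(im.clip(0,255).astype(np.uint8),cv2.COLOR_RGB2HSV)
m=((hsv[:,:,1]<50)&(g>120)).astype(np.uint8)
for c in cv2.findContours(m,0,2)[0]:
    if cv2.contourArea(c)>400:
        r=cv2.minAreaRect(c);b=cv2.boxPoints(r)
        uv=np.array([196,175])+(b+.5)/5-.5
        print("gray",np.round(r[0],1),np.round(r[1],1),r[2],ray(t,uv,.057).round(4)[:,:2].tolist())
w=((hsv[:,:,1]>=90)).astype(np.uint8)
c=max(cv2.findContours(w,0,2)[0],key=cv2.contourArea);r=cv2.minAreaRect(c)
uv=np.array([196,175])+(cv2.boxPoints(r)+.5)/5-.5
P=ray(t,uv,.045);print("rack",P.round(4)[:,:2].tolist(),r[2],P.mean(0))
# fence
im=crop(t,352,400,165,192,6);m=(im.mean(2)>105).astype(np.uint8)
cv2.imwrite("pics/m.png",m*255)
E
```

```text
[ 0.45241248 -0.14994123]
[-1.1915 -1.4299  0.1619  0.0772]
gray [99.5 83.5] [49. 93.] 90.0 [[0.5828, 0.2967], [0.5816, 0.2444], [0.554, 0.2447], [0.5552, 0.2969]]
gray [244.5  82. ] [64. 65.] 90.0 [[0.5859, 0.2072], [0.5851, 0.1706], [0.549, 0.1711], [0.5498, 0.2076]]
gray [184.5  96. ] [369. 156.] 0.0 [[0.5188, 0.3268], [0.6067, 0.3263], [0.602, 0.1186], [0.5141, 0.12]]
gray [201.   15.5] [ 31. 316.] 90.0 [[0.6163, 0.3021], [0.6123, 0.1241], [0.5948, 0.1243], [0.5988, 0.3022]]
rack [[0.5986, 0.3139], [0.5947, 0.1419], [0.5348, 0.1428], [0.5387, 0.3142]] 90.0 [0.56668436 0.22820539 0.045     ]
```

View pics/m.png

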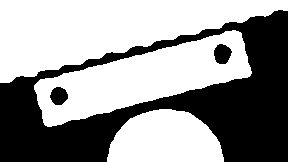

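Request:
arm_command(plan=[[[0.5,-0.09,-0.1,0.02,0.02],[0.5,-0.18,-0.2,0.04,0.04],[0.5,-0.26,-0.3,0.05,0.05],[0.5,-0.34,-0.4,0.06,0.06],[0.5,-0.42,-0.5,0.07,0.07],[0.5,-0.5,-0.6,0.08,0.08],[0.5,-0.58,-0.7,0.08,0.08],[0.5,-0.66,-0.8,0.08,0.08],[0.5,-0.75,-0.9,0.08,0.08],[0.5,-0.75,-0.9,0.08,0.08],[0.5,-0.75,-0.9,0.08,0.08]]])

```text
time: 1.2
eef_pos: [0.3539, 0.1055, 0.3726]
eef_rot: [0.226, 0.974, -0.0, 0.0]
contact_force: [-0.3, -0.5, 0.2]
finger_gap: 0.0427
```

Run:
```python
from h import *
from workcell import status
s=status.sense();print(s["time"],s["eef_pos"],s["finger_gap"],s["q"])
q=-.676
print(row([*knob(q),.29],A+q+np.pi/2))
t=np.load("top0.npz")
uv=np.array([352,165])+(np.array([[35,82],[237,30],[250,78],[48,127]])+.5)/6-.5
print(L(ray(t,uv,.055)).round(4))
```

```text
1.2 [0.35388467 0.10553224 0.3725752 ] 0.04274232306614049 [ 1.01136151e-01 -1.79361043e-02  1.94298204e+00 -7.62010421e-04
  1.21641941e+00 -1.01263480e+00]
[-0.5027 -0.4645  0.2069 -0.0062]
[[ 0.0591  0.0559]
 [ 0.0592 -0.0427]
 [ 0.0358 -0.0427]
 [ 0.037   0.0553]]
```

Request:
arm_command(plan=[[[0.5,-0.09,-0.08,0.04,0],[0.5,-0.18,-0.165,0.08,0],[0.5,-0.27,-0.25,0.12,0],[0.5,-0.36,-0.33,0.16,0],[0.5,-0.44,-0.41,0.19,0],[0.5,-0.5027,-0.4645,0.2069,-0.006],[0.5,-0.5027,-0.4645,0.2069,-0.006],[0.5,-0.5027,-0.4645,0.2069,-0.006]]])

```text
time: 2.0
eef_pos: [0.453, -0.1465, 0.2892]
eef_rot: [0.22, 0.976, 0.001, -0.001]
contact_force: [-0.6, 0.4, 0.0]
finger_gap: 0.0429
```

Run:
```python
from h import *
from workcell import capture
q=-.676
print(row([*knob(q),.232],A+q+np.pi/2))
for n in("scene","top"):
    c=capture(n);np.savez(f"{n}1.npz",**c)
    if n=="scene":i=c["image"][100:230,220:380]
    else:i=c["image"][150:270,320:450]
    cv2.imwrite(f"pics/{n}1.png",cv2.resize(i[:,:,::-1],None,fx=4.5,fy=4.5,interpolation=cv2.INTER_CUBIC))
```

```text
[-0.0027 -0.0085  0.143   0.0028]
```

View pics/scene1.png

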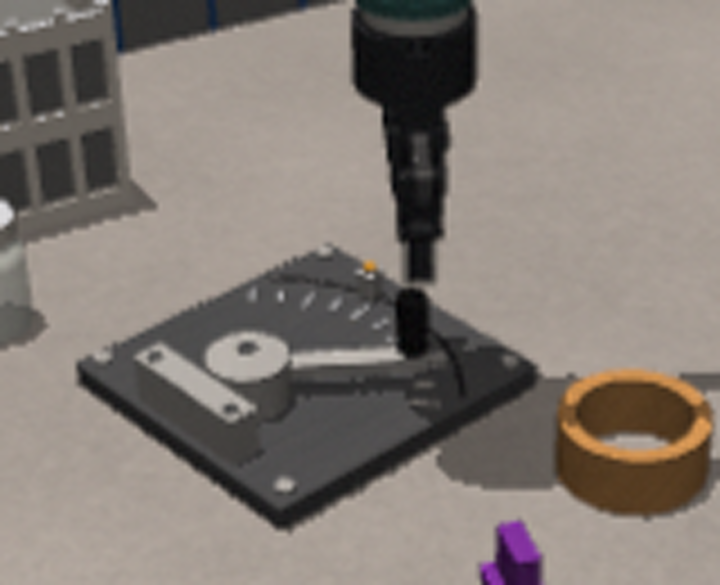

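View pics/top1.png

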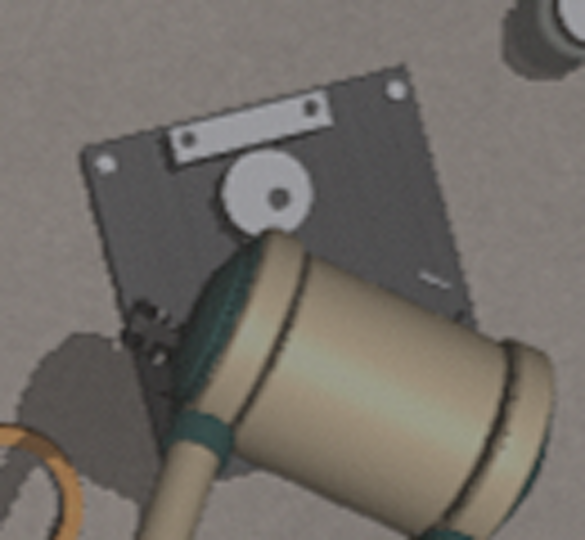

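The scene view shows the fingers at zoomed (420,270), directly above the knob at (412,320). I'll descend so the fingers straddle it.

Request:
arm_command(plan=[[[0.5,-0.003,-0.0085,0.04,0.003],[0.5,-0.003,-0.0085,0.09,0.003],[0.5,-0.003,-0.0085,0.143,0.003],[0.5,-0.003,-0.0085,0.143,0.003],[0.5,-0.003,-0.0085,0.143,0.003]]])

```text
time: 2.6
eef_pos: [0.4524, -0.1496, 0.2332]
eef_rot: [0.221, 0.975, 0.0, -0.0]
contact_force: [-0.6, 1.3, 1.6]
finger_gap: 0.0427
```

Run:
```python
from h import *
from workcell import status
st=status.sense();print(st["eef_pos"],st["contact_force"],L(st["eef_pos"]))
# slack c: trailing pad lags, tcp must lead? tcp centre is ahead of knob by gap/2-11mm
off=(st["finger_gap"]/2-.011);print(off)
for q in np.arange(-.62,.15,.09):
    p=knob(q+off/.110);print(round(q,2),row([*p,.232],A+q+np.pi/2,st).tolist())
```

```text
[ 0.45239904 -0.14955827  0.23322165] [-0.56017436  1.26517712  1.63112301] [-0.08573518  0.06920057]
0.010338035898287853
-0.62 [-0.0034, -0.0419, 0.003, -0.0344]
-0.53 [-0.0082, -0.0662, 0.003, -0.0917]
-0.44 [-0.0151, -0.09, 0.003, -0.149]
-0.35 [-0.0241, -0.113, 0.003, -0.2063]
-0.26 [-0.0352, -0.1352, 0.003, -0.2636]
-0.17 [-0.0482, -0.1562, 0.003, -0.3209]
-0.08 [-0.063, -0.176, 0.003, -0.3781]
0.01 [-0.0796, -0.1944, 0.003, -0.4354]
0.1 [-0.0977, -0.2112, 0.003, -0.4927]
```

Request:
arm_command(plan=[[[0.5,-0.001,-0.02,0.003,0],[0.5,-0.0034,-0.042,0.003,-0.034],[0.5,-0.008,-0.066,0.003,-0.092],[0.5,-0.015,-0.09,0.003,-0.149],[0.5,-0.024,-0.113,0.003,-0.206],[0.5,-0.035,-0.135,0.003,-0.264],[0.5,-0.048,-0.156,0.003,-0.321],[0.5,-0.063,-0.176,0.003,-0.378],[0.5,-0.08,-0.194,0.003,-0.435],[0.5,-0.098,-0.211,0.003,-0.493],[0.5,-0.098,-0.211,0.003,-0.493],[0.5,-0.098,-0.211,0.003,-0.493]]])

```text
time: 3.8
eef_pos: [0.4514, -0.2441, 0.2322]
eef_rot: [-0.162, 0.987, -0.001, 0.0]
contact_force: [0.6, -0.5, -0.8]
finger_gap: 0.0426
```

Run:
```python
from h import *
from workcell import status,capture
st=status.sense();print(st["eef_pos"],st["contact_force"],st["finger_gap"],L(st["eef_pos"]))
for n in("scene","top"):
    c=capture(n);np.savez(f"{n}2.npz",**c)
    if n=="scene":i=c["image"][130:220,230:350];f=6.5
    else:i=c["image"][150:270,320:450];f=4.5
    cv2.imwrite(f"pics/{n}2.png",cv2.resize(i[:,:,::-1],None,fx=f,fy=f,interpolation=cv2.INTER_CUBIC))
```

```text
[ 0.45135075 -0.24411928  0.23222554] [ 0.64968634 -0.47607457 -0.7546232 ] 0.04261099389617642 [-0.10821262 -0.0226561 ]
```

View pics/scene2.png

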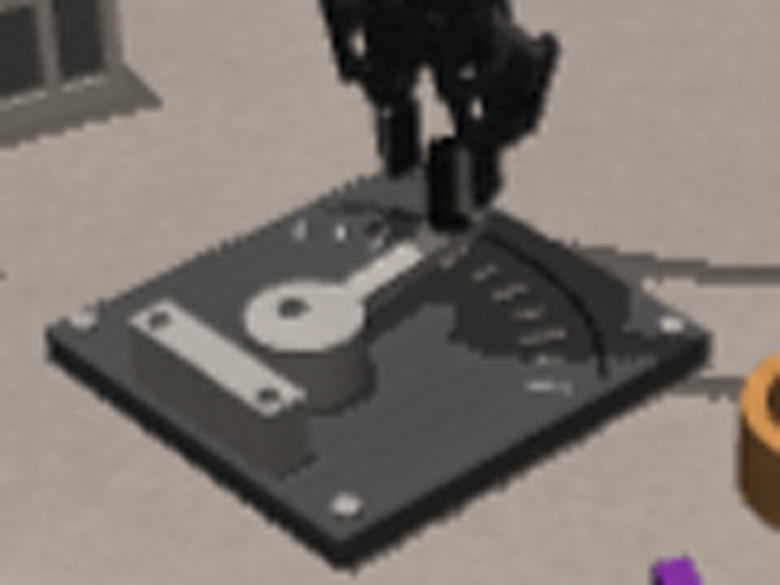

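View pics/top2.png

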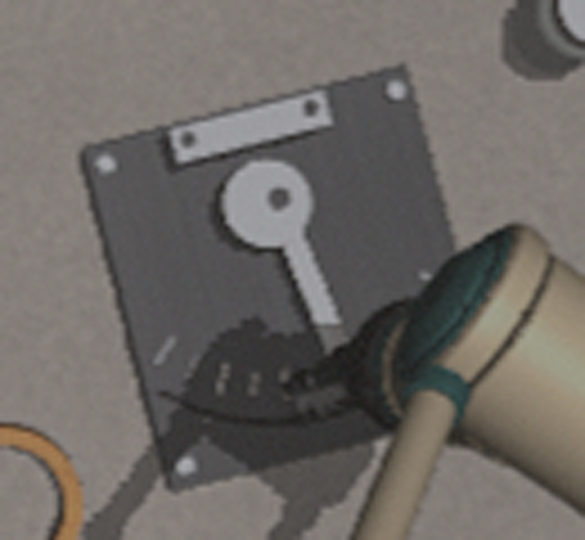

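The lever follows. Its arm now runs from zoomed (290,240) to (327,321) in the top view, and the gripper hides the clip. I'll measure its angle, then push slightly short of the target.

```bash
cat >> h.py <<'E'
def armq(c,lo=.045,hi=.085,qg=.1,dbg=0):
    # rectified stand-plane samples at z=.045: bright arm pixels in polar coordinates about axis
    qs=np.arange(qg-.35,qg+.35,.004);out=[]
    g=cv2.GaussianBlur(c["image"],(0,0),.5).mean(2).astype(np.float32)
    for r in np.arange(lo,hi,.004):
        P=np.array([[*knob(q,r),.045] for q in qs]);uv=proj(c,P).astype(np.float32)
        v=cv2.remap(g,uv[:,0][None],uv[:,1][None],cv2.INTER_LINEAR)[0]
        m=v>110
        if m.any(): out.append((r,np.average(qs[m]),m.sum()*.004*r))
    o=np.array(out)
    if dbg: print(o.round(4))
    return np.median(o[:,1])
E
python3 - <<'E'
from h import *
for n in("top0","scene0"): print(n,armq(np.load(n+".npz"),qg=-.676,dbg=1))
for n in("top2","scene2"): print(n,armq(np.load(n+".npz"),qg=.1,hi=.07,dbg=1))
E
```

```text
[[ 0.045  -0.666   0.0153]
 [ 0.049  -0.672   0.0157]
 [ 0.053  -0.662   0.0146]
 [ 0.057  -0.658   0.0148]
 [ 0.061  -0.664   0.0151]
 [ 0.065  -0.666   0.0153]
 [ 0.069  -0.66    0.0149]
 [ 0.073  -0.66    0.0152]
 [ 0.077  -0.662   0.0151]
 [ 0.081  -0.66    0.0149]
 [ 0.085  -0.66    0.0156]]
top0 -0.6619999999999997
[[ 0.045  -0.706   0.0193]
 [ 0.049  -0.698   0.0186]
 [ 0.053  -0.7     0.0182]
 [ 0.057  -0.694   0.0194]
 [ 0.061  -0.698   0.0193]
 [ 0.065  -0.704   0.0187]
 [ 0.069  -0.71    0.0185]
 [ 0.073  -0.704   0.0193]
 [ 0.077  -0.698   0.02  ]
 [ 0.081  -0.698   0.0198]
 [ 0.085  -0.688   0.0197]]
scene0 -0.6979999999999998
[[0.045  0.118  0.0153]
 [0.049  0.118  0.0163]
 [0.053  0.124  0.0153]
 [0.057  0.126  0.0162]
 [0.061  0.128  0.0161]
 [0.065  0.124  0.0151]
 [0.069  0.126  0.0152]]
top2 0.12400000000000036
[[0.045  0.128  0.0184]
 [0.049  0.138  0.019 ]
 [0.053  0.134  0.0189]
 [0.057  0.128  0.0187]
 [0.061  0.14   0.0185]
 [0.065  0.136  0.0192]
 [0.069  0.138  0.0196]]
scene2 0.13600000000000037
```

Run:
```python
from h import *
for q in (.15,.18,.21):
    p=knob(q+.0103/.110);print(q,row([*p,.232],A+q+np.pi/2).tolist())
```

```text
0.15 [-0.0026, -0.0111, -0.0001, -0.0333]
0.18 [-0.004, -0.0192, -0.0001, -0.0524]
0.21 [-0.0055, -0.0273, -0.0001, -0.0715]
```

Then I'll back off by 5 mm and lift clear to look.

Request:
arm_command(plan=[[[0.5,-0.0026,-0.011,0,-0.033],[0.5,-0.004,-0.019,0,-0.052],[0.5,-0.0055,-0.027,0,-0.0715],[0.5,-0.0055,-0.027,0,-0.0715],[0.5,-0.0055,-0.027,0,-0.0715],[0.5,-0.004,-0.005,0,-0.0715],[0.5,-0.004,-0.005,0,-0.0715],[0.5,-0.004,-0.005,-0.12,-0.0715],[0.5,0.1,-0.005,-0.22,-0.0715],[0.5,0.2,0.1,-0.25,-0.0715],[0.5,0.3,0.2,-0.25,-0.0715],[0.5,0.3,0.3,-0.25,-0.0715]]])

```text
time: 5.1
eef_pos: [0.3052, -0.1683, 0.332]
eef_rot: [-0.216, 0.976, -0.003, -0.002]
contact_force: [0.5, 0.1, 0.4]
finger_gap: 0.0425
```

Run:
```python
from h import *
from workcell import status,capture
st=status.sense();print(st["eef_pos"],st["contact_force"],st["finger_gap"],L(st["eef_pos"]))
for n in("scene","top"):
    c=capture(n);np.savez(f"{n}3.npz",**c)
    if n=="scene":i=c["image"][130:220,230:350];f=6.5
    else:i=c["image"][150:270,320:450];f=4.5
    cv2.imwrite(f"pics/{n}3.png",cv2.resize(i[:,:,::-1],None,fx=f,fy=f,interpolation=cv2.INTER_CUBIC))
    print(n,armq(c,qg=.22,hi=.08))
```

```text
[ 0.30523081 -0.16832731  0.33196304] [0.45761663 0.05902131 0.43615724] 0.04253590238127397 [-0.23332357  0.0843145 ]
scene 0.20800000000000032
top 0.19800000000000031
```

View pics/scene3.png

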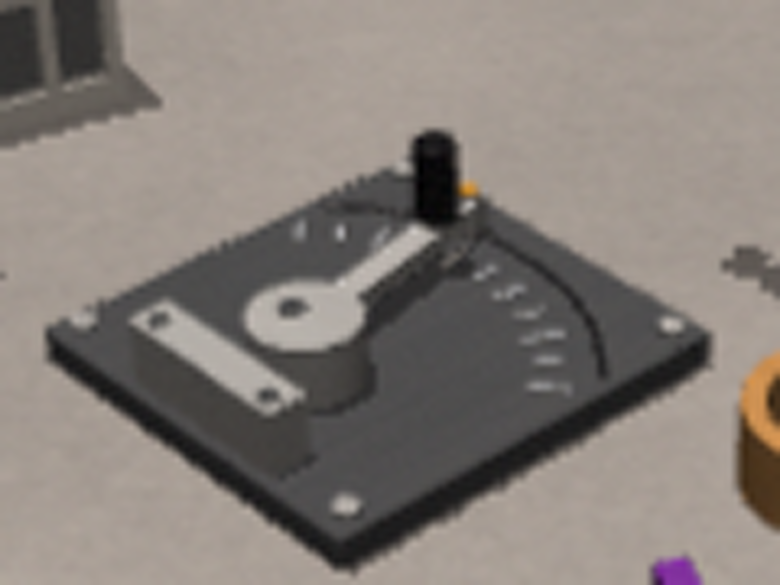

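View pics/top3.png

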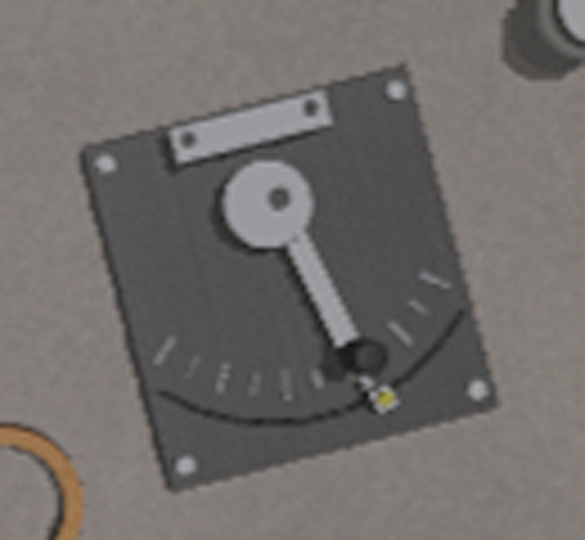

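Run:
```python
from h import *
c=np.load("top3.npz")
i=c["image"][215:250,385:425];cv2.imwrite("pics/zz.png",cv2.resize(i[:,:,::-1],None,fx=14,fy=14,interpolation=cv2.INTER_CUBIC))
# rectified view at z=.045 in stand polar frame about clip; 0.25mm/px
def rect(z,n):
    xs=np.arange(-.155,-.03,.0003);ys=np.arange(-.06,.02,.0003)
    X,Y=np.meshgrid(xs,ys);P=np.stack([X.ravel(),Y.ravel()],1)@RA.T+O
    uv=proj(c,np.c_[P,np.full(len(P),z)]).astype(np.float32).reshape(*X.shape,2)
    o=cv2.remap(c["image"],uv[...,0],uv[...,1],cv2.INTER_CUBIC)[:,:,::-1].copy()
    for q,col in((.2,(0,255,0)),(.232,(0,0,255))):
        for r in (.09,.15):pass
        a=[int((-.06*np.cos(q)+.155)/.0003),int((-.06*np.sin(q)+.06)/.0003)];b=[int((-.154*np.cos(q)+.155)/.0003),int((-.154*np.sin(q)+.06)/.0003)]
        cv2.line(o,a,b,col,1)
    cv2.imwrite(n,cv2.resize(o,None,fx=1.8,fy=1.8))
rect(.045,"pics/r45.png")
```

```text
(no output)
```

View pics/zz.png

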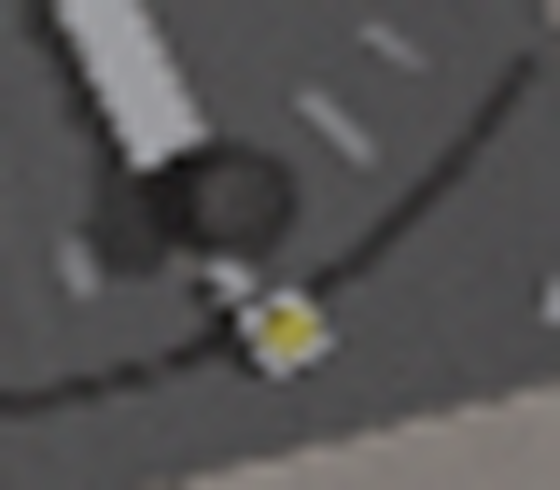

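View pics/r45.png

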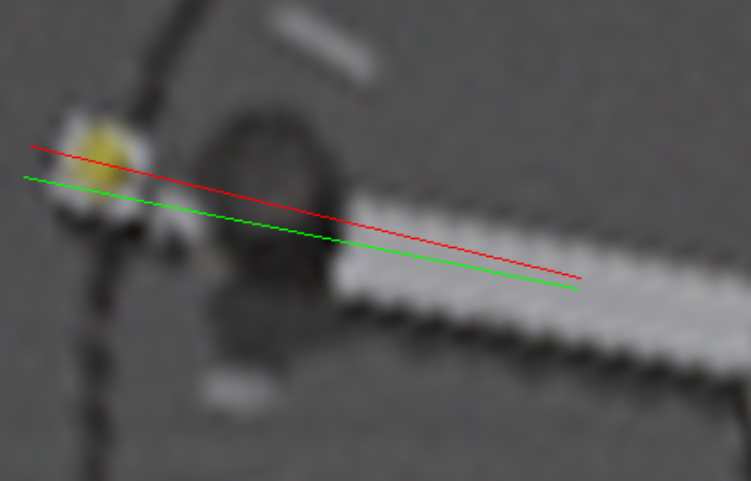

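Run:
```python
from h import *
st=None
q=.2
print(row([*knob(q),.332],A+q+np.pi/2))
print(row([*knob(q),.232],A+q+np.pi/2))
for q in (.21,.23,.247):
    p=knob(q+.0103/.110);print(q,row([*p,.232],A+q+np.pi/2).tolist())
```

```text
[-0.2566 -0.339  -0.0071  0.0048]
[-0.2585 -0.3399  0.2429  0.0048]
0.21 [-0.2597, -0.3684, 0.2428, -0.0016]
0.23 [-0.2603, -0.3738, 0.2428, -0.0143]
0.247 [-0.2609, -0.3785, 0.2428, -0.0252]
```

Request:
arm_command(plan=[[[0.5,-0.08,-0.1,-0.007,0],[0.5,-0.16,-0.2,-0.007,0],[0.5,-0.22,-0.29,-0.007,0],[0.5,-0.2566,-0.339,-0.007,0],[0.5,-0.2566,-0.339,-0.007,0],[0.5,-0.2566,-0.339,-0.007,0]]])

```text
time: 5.8
eef_pos: [0.4568, -0.2481, 0.3333]
eef_rot: [-0.216, 0.976, -0.001, -0.003]
contact_force: [-1.0, 0.5, 0.2]
finger_gap: 0.0426
```

Run:
```python
from h import *
from workcell import status
s=status.sense();print(s["eef_pos"],L(s["eef_pos"]),np.abs(s["joint_vel"]).max())
q=.2
print(row([*knob(q),.232],A+q+np.pi/2))
for q in (.21,.23,.247):
    p=knob(q+.0103/.110);print(q,row([*p,.232],A+q+np.pi/2).tolist())
```

```text
[ 0.45681374 -0.24808403  0.33330078] [-0.10379175 -0.02775702] 0.037279556905221285
[0.0052 0.0167 0.2533 0.0048]
0.21 [0.0039, -0.0117, 0.2533, -0.0016]
0.23 [0.0034, -0.0172, 0.2533, -0.0143]
0.247 [0.0028, -0.0218, 0.2533, -0.0252]
```

Request:
arm_command(plan=[[[0.5,0.005,0.0167,0.05,0.005],[0.5,0.005,0.0167,0.12,0.005],[0.5,0.005,0.0167,0.19,0.005],[0.5,0.005,0.0167,0.25,0.005],[0.5,0.005,0.0167,0.25,0.005],[0.5,0.005,0.0167,0.25,0.005]]])

```text
time: 6.4
eef_pos: [0.451, -0.2429, 0.2344]
eef_rot: [-0.212, 0.977, -0.001, -0.003]
contact_force: [-0.2, 0.5, 1.4]
finger_gap: 0.0428
```

Run:
```python
from h import *
from workcell import status
s=status.sense();l=L(s["eef_pos"]);print(s["eef_pos"],l,np.arctan2(-l[1],-l[0]),np.abs(s["joint_vel"]).max(),s["contact_force"])
for q in (.2,.21,.23,.247):
    p=knob(q+.0103/.110);print(q,row([*p,.232],A+q+np.pi/2).tolist())
```

```text
[ 0.45104942 -0.24294959  0.23436221] [-0.10824068 -0.02144855] 0.19562190373077112 0.03562214573961452 [-0.21777083  0.47934175  1.44995373]
0.2 [-0.0021, -0.0269, 0.0059, -0.0005]
0.21 [-0.0024, -0.0296, 0.0059, -0.0068]
0.23 [-0.003, -0.0351, 0.006, -0.0196]
0.247 [-0.0036, -0.0397, 0.006, -0.0304]
```

Request:
arm_command(plan=[[[0.5,-0.002,-0.02,0.006,0],[0.5,-0.0024,-0.03,0.006,-0.007],[0.5,-0.003,-0.035,0.006,-0.02],[0.5,-0.0036,-0.0395,0.006,-0.03],[0.5,-0.0036,-0.0395,0.006,-0.03],[0.5,-0.0036,-0.0395,0.006,-0.03],[0.5,-0.0036,-0.0395,0.006,-0.03],[0.5,-0.003,-0.014,0.006,-0.03],[0.5,-0.003,-0.014,0.006,-0.03],[0.5,-0.003,-0.014,-0.1,-0.03],[0.5,-0.003,-0.014,-0.2,-0.03],[0.5,0.08,0.05,-0.25,-0.03]]])

```text
time: 7.6
eef_pos: [0.4192, -0.2395, 0.3377]
eef_rot: [-0.236, 0.972, -0.007, 0.001]
contact_force: [-0.2, -0.5, 0.8]
finger_gap: 0.0426
```

Request:
arm_command(plan=[[[0.5,0.1,0.1,0,0],[0.5,0.2,0.2,0,0],[0.5,0.25,0.25,0,0],[0.5,0.25,0.25,0,0]]])

```text
time: 8.0
eef_pos: [0.295, -0.1686, 0.3324]
eef_rot: [-0.224, 0.974, -0.011, -0.018]
contact_force: [0.4, 0.3, 0.5]
finger_gap: 0.0425
```

Run:
```python
from h import *
from workcell import status,capture
st=status.sense();print(st["time"],st["eef_pos"])
for n in("scene","top"):
    c=capture(n);np.savez(f"{n}4.npz",**c)
    print(n,armq(c,qg=.22,hi=.08))
    if n=="scene":
        i=c["image"][145:190,275:325];cv2.imwrite("pics/s4.png",cv2.resize(i[:,:,::-1],None,fx=12,fy=12,interpolation=cv2.INTER_CUBIC))
def rect(z,n):
    xs=np.arange(-.155,-.03,.0003);ys=np.arange(-.06,.02,.0003)
    X,Y=np.meshgrid(xs,ys);P=np.stack([X.ravel(),Y.ravel()],1)@RA.T+O
    uv=proj(c,np.c_[P,np.full(len(P),z)]).astype(np.float32).reshape(*X.shape,2)
    o=cv2.remap(c["image"],uv[...,0],uv[...,1],cv2.INTER_CUBIC)[:,:,::-1].copy()
    for q,col in((.21,(0,255,0)),(.232,(0,0,255))):
        a=[int((-.06*np.cos(q)+.155)/.0003),int((-.06*np.sin(q)+.06)/.0003)];b=[int((-.154*np.cos(q)+.155)/.0003),int((-.154*np.sin(q)+.06)/.0003)]
        cv2.line(o,a,b,col,1)
    cv2.imwrite(n,cv2.resize(o,None,fx=1.8,fy=1.8))
rect(.041,"pics/r4.png")
```

```text
8.0 [ 0.29498256 -0.16860146  0.33237257]
scene 0.2700000000000004
top 0.25000000000000033
```

View pics/r4.png

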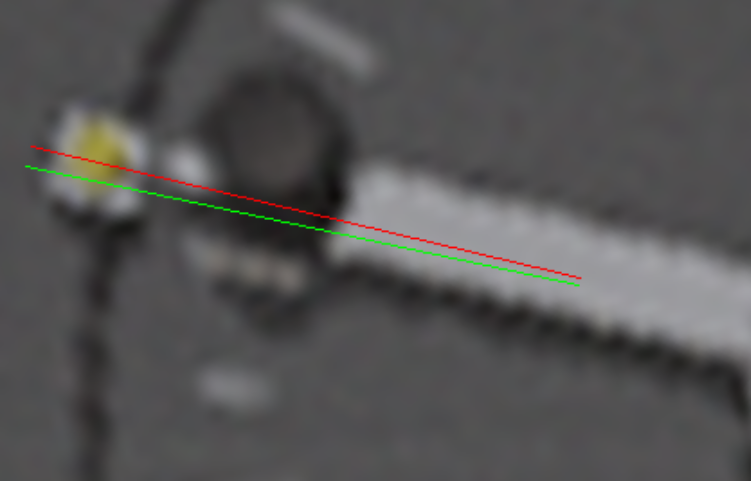

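View pics/s4.png

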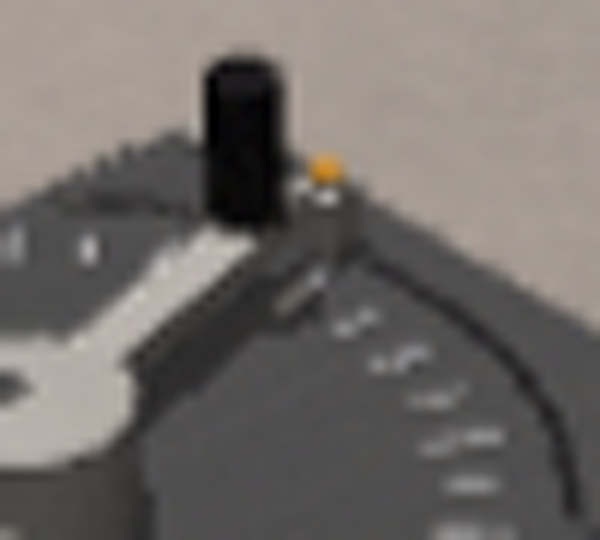

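```bash
cat > ax.py <<'E'
from h import *
from scipy.optimize import least_squares
def fit(view,names,qg0,verbose=1):
    pts=[]
    for n,qg in zip(names,qg0):
        c=np.load(f"{view}{n}.npz");g=c["image"].mean(2).astype(np.float32)
        a=[]
        # sample bright centroid along perpendicular at points along arm
        for r in np.arange(.042,.086 if n!="2" else .07,.002):
            ss=np.arange(-.016,.016,.0004)
            P=np.array([[*(knob(qg,r)+s*(RA@[np.sin(qg),-np.cos(qg)])),.045] for s in ss])
            uv=proj(c,P).astype(np.float32);v=cv2.remap(g,uv[:,0][None],uv[:,1][None],cv2.INTER_CUBIC)[0]
            b=np.percentile(v,15);w=np.clip(v-(b+v.max())/2,0,None)
            a.append(L(P[:,:2]).T@w/w.sum())
        pts.append(np.array(a))
    def res(p):
        o=p[:2];return np.concatenate([(a-o)@[np.sin(q),-np.cos(q)] for a,q in zip(pts,p[2:])])
    s=least_squares(res,[0,0,*qg0],loss="soft_l1",f_scale=.0005)
    print(view,"axis mm",(s.x[:2]*1e3).round(2),"q",s.x[2:].round(4),"rms mm",np.sqrt(np.mean(res(s.x)**2))*1e3)
    return s.x
B=dict(top=[405.13,238.1],scene=[301.68,158.55])
if __name__=="__main__":
  for v in("top","scene"):
    x=fit(v,"0234",[-.676,.124,.2,.25]);c=np.load(v+"0.npz")
    for z in(.045,.048):
        p=L(ray(c,B[v],z)[0])-x[:2];print(z,np.hypot(*p),"clip",np.arctan2(-p[1],-p[0]))
E
python3 ax.py
```

```text
top axis mm [0.28 1.  ] q [-0.6515  0.137   0.2077  0.2605] rms mm 0.22711569954756894
0.045 0.14256962034728862 clip 0.24099565515910412
0.048 0.14209288759363972 clip 0.2370504349345435
scene axis mm [-0.12  1.67] q [-0.6876  0.1531  0.2261  0.2909] rms mm 0.3339869048936724
0.045 0.1395842789011749 clip 0.25260657289012756
0.048 0.13566206107588205 clip 0.23254660586588555
```

```bash
cat >> h.py <<'E'
AX=np.array([.0003,.001])
def knob2(q,rr=.110): return Wd([AX[0]-rr*np.cos(q),AX[1]-rr*np.sin(q)])
def tcpq(s): l=L(s["eef_pos"])-AX; return np.arctan2(-l[1],-l[0]),np.hypot(*l)
E
python3 - <<'E'
from h import *
from workcell import status
s=status.sense();print(s["eef_pos"],tcpq(s))
q=.25
print(row([*knob2(q),.332],A+q+np.pi/2))
E
```

```text
[ 0.29846193 -0.17134795  0.33339603] (np.float64(-0.32774633955039323), np.float64(0.25444537132822054))
[-2.671e-01 -3.403e-01  1.000e-04 -1.680e-02]
```

Request:
arm_command(plan=[[[0.5,-0.08,-0.1,0,0],[0.5,-0.16,-0.2,0,0],[0.5,-0.22,-0.28,0,-0.017],[0.5,-0.267,-0.34,0,-0.017],[0.5,-0.267,-0.34,0,-0.017],[0.5,-0.267,-0.34,0,-0.017],[0.5,-0.267,-0.34,0,-0.017]]])

```text
time: 8.8
eef_pos: [0.4544, -0.2475, 0.3309]
eef_rot: [-0.237, 0.971, -0.012, -0.017]
contact_force: [0.6, -0.3, 0.7]
finger_gap: 0.0427
```

Run:
```python
from h import *
from workcell import status
s=status.sense();print(s["eef_pos"],tcpq(s),np.abs(s["joint_vel"]).max())
q=.25
print(row([*knob2(q),.233],A+q+np.pi/2))
```

```text
[ 0.45442787 -0.24747857  0.33093924] (np.float64(0.25431258630983766), np.float64(0.10980988069371894)) 0.01913361757161498
[-8.900e-03  4.800e-03  2.446e-01  2.000e-04]
```

Run:
```python
from h import *
from workcell import status
s=status.sense();print(np.round(s["q"],4),R.from_quat(s["eef_rot"]).as_matrix().round(4).tolist(),s["contact_force"])
```

```text
[-0.6181  0.2469  1.7402 -0.0444  1.1592 -2.6499] [[-0.887, -0.461, -0.0271], [-0.4602, 0.8873, -0.0306], [0.0382, -0.0147, -0.9992]] [ 0.56074257 -0.25561673  0.66913671]
```

Joint 6 is at −2.65, near its −2.7 limit, so the tool has tilted slightly. A half turn the other way gives the same grasp and frees the joint.

Request:
arm_command(plan=[[[0.5,0,0,0,0.09],[0.5,0,0,0,0.18],[0.5,0,0,0,0.27],[0.5,0,0,0,0.36],[0.5,0,0,0,0.45],[0.5,0,0,0,0.54],[0.5,0,0,0,0.63],[0.5,0,0,0,0.72],[0.5,0,0,0,0.81],[0.5,0,0,0,0.9],[0.5,0,0,0,0.98],[0.5,0,0,0,0.98]]])

```text
time: 10.0
eef_pos: [0.4538, -0.2472, 0.3318]
eef_rot: [0.506, 0.862, -0.02, -0.003]
contact_force: [-0.6, 0.3, 0.2]
finger_gap: 0.0431
```

Request:
arm_command(plan=[[[0.5,0,0,0,0.09],[0.5,0,0,0,0.18],[0.5,0,0,0,0.27],[0.5,0,0,0,0.36],[0.5,0,0,0,0.45],[0.5,0,0,0,0.54],[0.5,0,0,0,0.63],[0.5,0,0,0,0.72],[0.5,0,0,0,0.81],[0.5,0,0,0,0.9],[0.5,0,0,0,0.98],[0.5,0,0,0,0.98]]])

```text
time: 11.2
eef_pos: [0.4541, -0.2474, 0.3317]
eef_rot: [0.963, 0.269, -0.017, 0.012]
contact_force: [-0.5, -0.4, -0.5]
finger_gap: 0.0426
```

Run:
```python
from h import *
from workcell import status
s=status.sense();print(s["time"],tcpq(s),np.round(s["q"],4),R.from_quat(s["eef_rot"]).as_matrix().round(4).tolist(),s["eef_pos"])
q=.245
print(row([*knob2(q),.233],A+q+np.pi/2))
```

```text
11.2 (np.float64(0.2522528089883238), np.float64(0.11003617362326816)) [-0.6183  0.2453  1.7404 -0.0443  1.1589  0.4261] [[0.8551, 0.5179, -0.0257], [0.5171, -0.8553, -0.0316], [-0.0383, 0.0137, -0.9992]] [ 0.45412238 -0.24738291  0.33167014]
[ 0.0097 -0.0054  0.2464  0.0449]
```

```bash
cat >> h.py <<'E'
def gp(s): return np.asarray(s["eef_pos"])+.155*R.from_quat(s["eef_rot"]).as_matrix()[:,2]
def rowg(xyz,ang=None):
    from workcell import status
    s=status.sense();s2=dict(s);s2["eef_pos"]=gp(s)   # turn about tool z keeps grasp point
    return row(xyz,ang,s2)
E
python3 - <<'E'
from h import *
q=.245
print(rowg([*knob2(q),.120],A+q+np.pi/2),rowg([*knob2(q),.079],A+q+np.pi/2))
E
```

```text
[ 0.0205 -0.0092  0.1412  0.0449] [ 0.0244 -0.0106  0.2436  0.0449]
```

Request:
arm_command(plan=[[[0.5,0.01,-0.009,0.05,0.045],[0.5,0.02,-0.0095,0.1,0.045],[0.5,0.023,-0.01,0.18,0.045],[0.5,0.0244,-0.0106,0.2436,0.045],[0.5,0.0244,-0.0106,0.2436,0.045],[0.5,0.0244,-0.0106,0.2436,0.045]]])

```text
time: 11.8
eef_pos: [0.4583, -0.2421, 0.234]
eef_rot: [0.972, 0.234, -0.016, 0.012]
contact_force: [-0.1, 0.0, 0.7]
finger_gap: 0.0423
```

```bash
cat > g.py <<'E'
from h import *
from workcell import status
s=status.sense();g=gp(s);l=L(g)-AX
print(s["time"],"grasp",g,"q",np.arctan2(-l[1],-l[0]),"r",np.hypot(*l),"F",np.round(s["contact_force"],2),"gap",s["finger_gap"],np.abs(s["joint_vel"]).max())
for q in(.21,.22,.23,.235,.24,.245,.25,.26): print(q,rowg([*knob2(q),g[2]],A+q+np.pi/2))
E
python3 g.py
```

```text
11.8 grasp [ 0.45423914 -0.24699735  0.07909392] q 0.24963107588483893 r 0.1097546160457533 F [-0.06  0.01  0.74] gap 0.04227010674900794 0.0311501020550371
0.21 [-0.0005 -0.0109 -0.0002  0.0221]
0.22 [-0.0005 -0.0081 -0.0001  0.0157]
0.23 [-0.0006 -0.0054 -0.0001  0.0094]
0.235 [-0.0006 -0.004  -0.      0.0062]
0.24 [-0.0006 -0.0026 -0.      0.003 ]
0.245 [-0.0006 -0.0013  0.     -0.0002]
0.25 [-0.0006  0.0001  0.     -0.0034]
0.26 [-0.0006  0.0029  0.0001 -0.0097]
```

Now I'll close gently on the knob, which centres it in the jaws, and shift to q≈0.239.

Request:
arm_command(plan=[[[0.6,-0.0006,-0.003,0,0],[0.65,-0.0006,-0.003,0,0],[0.7,-0.0006,-0.003,0,0],[0.75,-0.0006,-0.003,0,0],[0.8,-0.0006,-0.003,0,0],[0.8,-0.0006,-0.003,0,0],[0.8,-0.0006,-0.003,0,0],[0.8,-0.0006,-0.003,0,0]]], force=20)

```text
time: 12.6
eef_pos: [0.4582, -0.2418, 0.235]
eef_rot: [0.972, 0.233, -0.015, 0.014]
contact_force: [0.5, -1.8, 5.7]
finger_gap: 0.0213
```

```bash
python3 g.py
```

```text
12.6 grasp [ 0.45454684 -0.24701354  0.08015482] q 0.2510563865173515 r 0.1094890418711905 F [ 0.5  -1.83  5.73] gap 0.021345067675408863 0.0012435148349424752
0.21 [-0.0011 -0.0113 -0.0002  0.0208]
0.22 [-0.0012 -0.0085 -0.0001  0.0144]
0.23 [-0.0013 -0.0058 -0.0001  0.008 ]
0.235 [-0.0013 -0.0044 -0.      0.0048]
0.24 [-0.0013 -0.003  -0.      0.0017]
0.245 [-0.0013 -0.0017  0.     -0.0015]
0.25 [-0.0013 -0.0003  0.     -0.0047]
0.26 [-0.0012  0.0025  0.0001 -0.0111]
```

Run:
```python
from h import *
from workcell import capture
for n in("scene","top"):
    c=capture(n);np.savez(f"{n}5.npz",**c)
from ax import fit
for v in("top","scene"):
    fit(v,"02345",[-.676,.124,.2,.25,.25])
i=np.load("top5.npz")["image"][150:270,320:450];cv2.imwrite("pics/t5.png",cv2.resize(i[:,:,::-1],None,fx=4.5,fy=4.5,interpolation=cv2.INTER_CUBIC))
```

```text
top axis mm [-0.11  1.26] q [-0.652   0.1423  0.2129  0.2657  0.2535] rms mm 0.5189304405875164
scene axis mm [-0.33  1.83] q [-0.6879  0.1563  0.2292  0.2942  0.2768] rms mm 0.7398225532928517
```

View pics/t5.png

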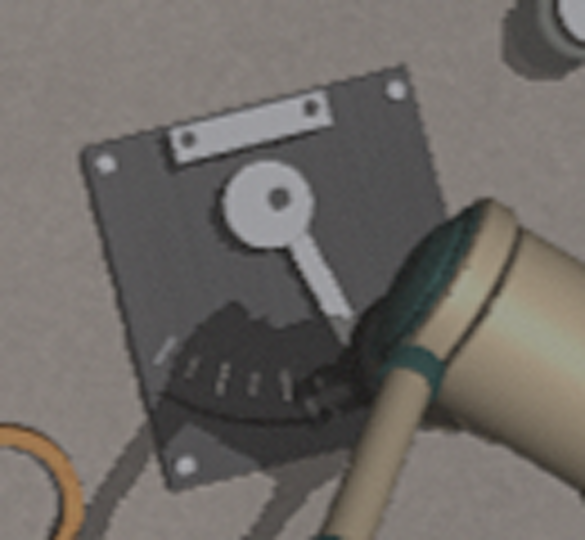

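Request:
arm_command(plan=[[[0.8,0,-0.001,0,0],[0.8,0,-0.002,0,0],[0.8,0,-0.003,0,0],[0.8,0,-0.003,0,0],[0.8,0,-0.003,0,0]]])

```text
time: 13.2
eef_pos: [0.4578, -0.2411, 0.235]
eef_rot: [0.972, 0.233, -0.015, 0.014]
contact_force: [-0.7, -3.8, 4.8]
finger_gap: 0.0214
```

```bash
python3 g.py
```

```text
13.2 grasp [ 0.45425503 -0.24643856  0.08016557] q 0.24516734208424906 r 0.10948428651122899 F [-0.69 -3.8   4.76] gap 0.021373319095537816 0.0021069782253019397
0.21 [-0.0012 -0.0097 -0.0002  0.0206]
0.22 [-0.0012 -0.0069 -0.0001  0.0143]
0.23 [-0.0013 -0.0042 -0.      0.0079]
0.235 [-0.0013 -0.0028 -0.      0.0047]
0.24 [-0.0013 -0.0014  0.      0.0015]
0.245 [-0.0013 -0.      0.     -0.0016]
0.25 [-0.0013  0.0013  0.0001 -0.0048]
0.26 [-0.0012  0.0041  0.0001 -0.0112]
```

Request:
arm_command(plan=[[[0.8,0,0.002,0,0],[0.8,0,0.003,0,0],[0.8,0,0.003,0,0],[0.7,0,0.003,0,0],[0.6,0,0.003,0,0],[0.5,0,0.003,0,0],[0.5,0,0.003,0,0],[0.5,0,0.003,0,0],[0.5,0,0.003,-0.1,0],[0.5,0,0.003,-0.2,0],[0.5,0,0.003,-0.3,0],[0.5,0,0.003,-0.3,0]]])

```text
time: 14.4
eef_pos: [0.4622, -0.2382, 0.3592]
eef_rot: [0.972, 0.233, -0.012, 0.017]
contact_force: [0.4, -0.1, 0.2]
finger_gap: 0.0426
```

Run:
```python
from h import *
from workcell import status
s=status.sense();print(s["time"],gp(s),s["contact_force"],np.round(s["q"],3))
# gauge centre estimate, top flange at z .057
t=np.load("top0.npz")
f=.057
print("rack c",.5667,.2282)
# rack yaw from top long edges
a=np.arctan2(-(.5986-.5947)/1, (.3139-.1419));print("yaw",a)
print(rowg([.568,.27,.20],0.0+a),rowg([.568,.27,.20],A))
```

```text
14.4 [ 0.45975978 -0.2441288   0.2042989 ] [ 0.44044821 -0.11533503  0.21372025] [-0.595  0.224  1.696 -0.043  1.214  0.52 ]
rack c 0.5667 0.2282
yaw -0.022670533942233086
[ 0.8239 -1.0221 -0.0427 -0.6854] [ 0.8239 -1.0221 -0.0427 -0.8456]
```

Request:
arm_command(plan=[[[0.3,0.07,-0.09,-0.005,-0.06],[0.3,0.14,-0.18,-0.01,-0.12],[0.3,0.21,-0.26,-0.015,-0.18],[0.3,0.28,-0.35,-0.02,-0.24],[0.3,0.35,-0.44,-0.025,-0.3],[0.3,0.42,-0.53,-0.03,-0.36],[0.3,0.49,-0.61,-0.03,-0.42],[0.3,0.56,-0.7,-0.03,-0.48],[0.3,0.63,-0.78,-0.03,-0.54],[0.3,0.7,-0.87,-0.04,-0.6],[0.3,0.7,-0.87,-0.04,-0.6],[0.3,0.7,-0.87,-0.04,-0.6]]])

```text
time: 15.6
eef_pos: [0.5522, 0.2009, 0.3522]
eef_rot: [0.76, 0.65, -0.021, 0.003]
contact_force: [-1.2, 0.1, -0.8]
finger_gap: 0.0595
```

Run:
```python
from h import *
from workcell import status,capture
s=status.sense();print(s["time"],gp(s),np.round(s["q"],3),R.from_quat(s["eef_rot"]).as_matrix()[:,2])
print(rowg([.568,.269,.13],-.0227))
for n in("scene","top"):
    c=capture(n);np.savez(f"{n}6.npz",**c)
    cv2.imwrite(f"pics/{n}6.png",c["image"][:,:,::-1])
from ax import fit
for v in("top","scene"):
    fit(v,"0346",[-.676,.2,.25,.24])
c=np.load("top6.npz")
def rect(z,n):
    xs=np.arange(-.155,-.03,.0003);ys=np.arange(-.06,.02,.0003)
    X,Y=np.meshgrid(xs,ys);P=np.stack([X.ravel(),Y.ravel()],1)@RA.T+O
    uv=proj(c,np.c_[P,np.full(len(P),z)]).astype(np.float32).reshape(*X.shape,2)
    o=cv2.remap(c["image"],uv[...,0],uv[...,1],cv2.INTER_CUBIC)[:,:,::-1].copy()
    cv2.imwrite(n,cv2.resize(o,None,fx=1.8,fy=1.8))
rect(.041,"pics/r6.png")
```

```text
15.6 [0.54787969 0.19582237 0.1973247 ] [ 0.239  0.338  1.547 -0.026  1.291  0.402] [-0.02771928 -0.03275486 -0.99907896]
[ 0.1946  0.025   0.1608 -0.0848]
top axis mm [0.13 1.05] q [-0.6524  0.2088  0.2616  0.2417] rms mm 0.22996878451678843
scene axis mm [0.   1.63] q [-0.6869  0.2251  0.2898  0.2665] rms mm 0.36727498933945574
```

View pics/r6.png

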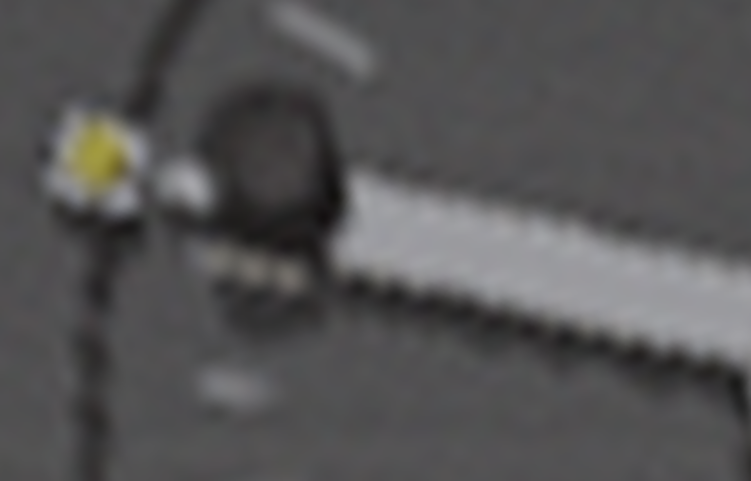

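View pics/scene6.png

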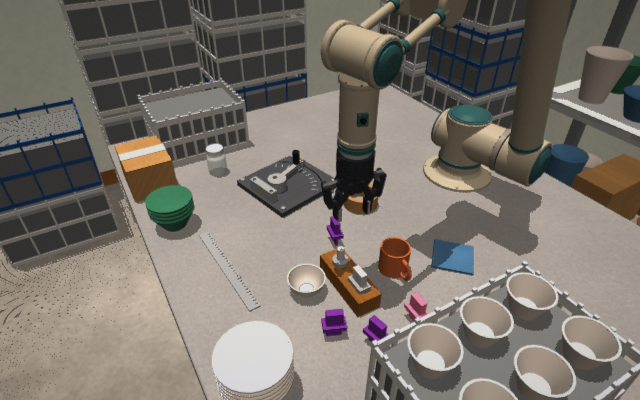

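The lever now matches the clip in both views. The top view gives 0.242 for the lever against about 0.239 for the clip, and the scene view 0.267 against 0.267. In the rectified view the pointer (185,185) lies on the line between the arm and the clip. On to the gauge.

Request:
arm_command(plan=[[[0.3,0.06,0.008,0.03,-0.03],[0.3,0.12,0.016,0.06,-0.06],[0.3,0.17,0.022,0.11,-0.0848],[0.3,0.1946,0.025,0.1608,-0.0848],[0.3,0.1946,0.025,0.1608,-0.0848],[0.3,0.1946,0.025,0.1608,-0.0848]]])

```text
time: 16.3
eef_pos: [0.5728, 0.2718, 0.2861]
eef_rot: [0.716, 0.698, -0.021, 0.002]
contact_force: [0.2, 0.1, 0.8]
finger_gap: 0.0596
```

Run:
```python
from h import *
from workcell import status,capture
s=status.sense();print(s["time"],gp(s),R.from_quat(s["eef_rot"]).as_matrix()[:,2])
print(rowg([.568,.269,.079],-.0227))
c=capture("scene");i=c["image"][200:330,290:420];cv2.imwrite("pics/s7.png",cv2.resize(i[:,:,::-1],None,fx=4.5,fy=4.5,interpolation=cv2.INTER_CUBIC))
c=capture("top");i=c["image"][140:250,180:320];cv2.imwrite("pics/t7.png",cv2.resize(i[:,:,::-1],None,fx=4.5,fy=4.5,interpolation=cv2.INTER_CUBIC))
```

```text
16.3 [0.56864277 0.26678849 0.13125755] [-0.02708645 -0.03262483 -0.99910057]
[ 0.0098  0.0017  0.1304 -0.0022]
```

View pics/s7.png

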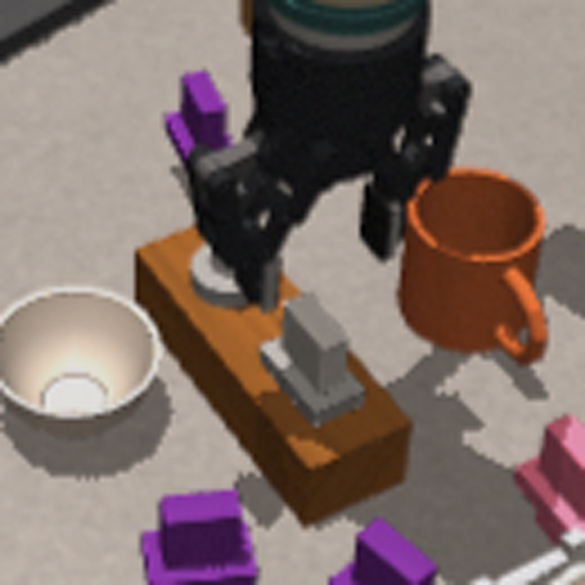

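View pics/t7.png

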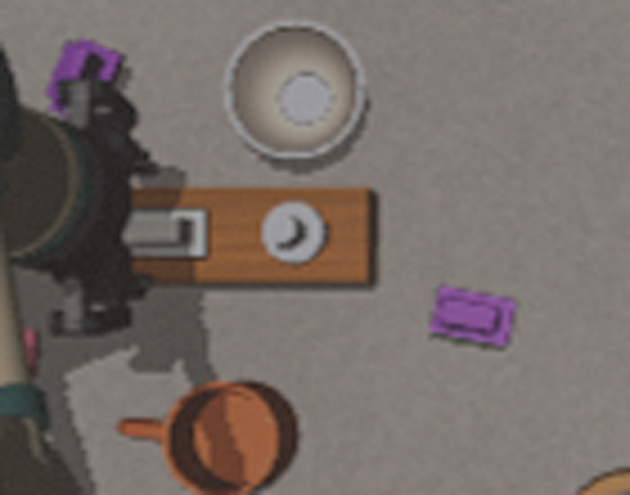

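Request:
arm_command(plan=[[[0.3,0.0098,0.0017,0.04,-0.002],[0.3,0.0098,0.0017,0.08,-0.002],[0.3,0.0098,0.0017,0.124,-0.002],[0.3,0.0098,0.0017,0.124,-0.002],[0.45,0.0098,0.0017,0.124,-0.002],[0.6,0.0098,0.0017,0.124,-0.002],[0.7,0.0098,0.0017,0.124,-0.002],[0.8,0.0098,0.0017,0.124,-0.002],[0.95,0.0098,0.0017,0.124,-0.002],[0.95,0.0098,0.0017,0.124,-0.002],[0.95,0.0098,0.0017,0.124,-0.002]]], force=40)

```text
time: 17.5
eef_pos: [0.5732, 0.2758, 0.2378]
eef_rot: [0.714, 0.7, -0.019, 0.003]
contact_force: [1.2, -1.6, 6.0]
finger_gap: 0.0153
```

Run:
```python
from h import *
from workcell import status,capture
s=status.sense();print(s["time"],gp(s),s["contact_force"],s["finger_gap"],s["eef_pos"],s["eef_rot"])
print(rowg(gp(s)+[0,0,.1]))
c=capture("scene");i=c["image"][200:330,290:420];cv2.imwrite("pics/s8.png",cv2.resize(i[:,:,::-1],None,fx=4.5,fy=4.5,interpolation=cv2.INTER_CUBIC))
```

```text
17.5 [0.56979832 0.27105292 0.08295927] [ 1.19436293 -1.60711794  5.95753474] 0.015345887731590298 [0.57323141 0.27581847 0.23784795] [ 0.71430781  0.69957506 -0.01867167  0.00323461]
[-0.0078 -0.0054 -0.2498  0.    ]
```

View pics/s8.png

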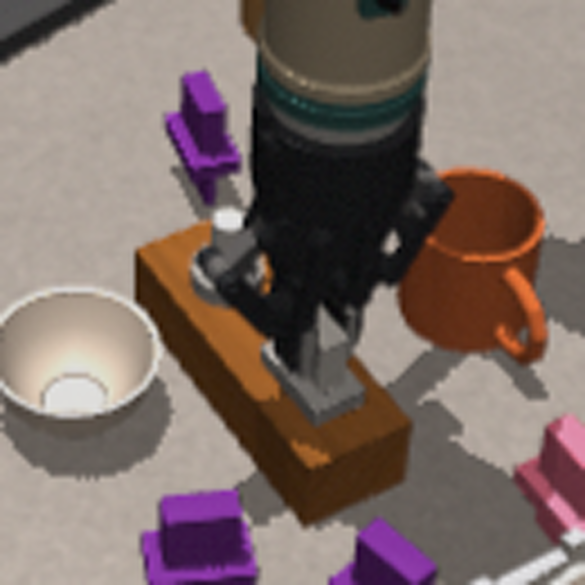

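Request:
arm_command(plan=[[[0.95,-0.001,-0.001,-0.03,0],[0.95,-0.002,-0.0015,-0.06,0],[0.95,-0.003,-0.002,-0.1,0],[0.95,-0.005,-0.0035,-0.16,0],[0.95,-0.0078,-0.0054,-0.25,0],[0.95,-0.011,-0.0075,-0.35,0],[0.95,-0.011,-0.0075,-0.35,0],[0.95,-0.011,-0.0075,-0.35,0]]])

```text
time: 18.35
eef_pos: [0.5722, 0.2757, 0.3778]
eef_rot: [0.714, 0.7, -0.02, 0.002]
contact_force: [-0.3, -0.7, -2.5]
finger_gap: 0.0155
```

Run:
```python
from h import *
from workcell import status,capture
s=status.sense();print(s["time"],gp(s),s["contact_force"],s["finger_gap"],np.round(s["q"],3))
c=capture("scene");np.savez("scene9.npz",**c);g=gp(s)
u=proj(c,g)[0];print("gp px",u)
x0,y0=int(u[0])-55,int(u[1])-50
i=c["image"][y0:y0+120,x0:x0+120];print(x0,y0)
cv2.imwrite("pics/s9.png",cv2.resize(i[:,:,::-1],None,fx=5,fy=5,interpolation=cv2.INTER_CUBIC))
```

```text
18.35 [0.56818211 0.27093689 0.22287808] [-0.34086185 -0.73307479 -2.53631601] 0.015488569481814441 [ 0.346  0.392  1.397 -0.021  1.387  0.371]
gp px [365.32674663 224.50719041]
310 174
```

View pics/s9.png

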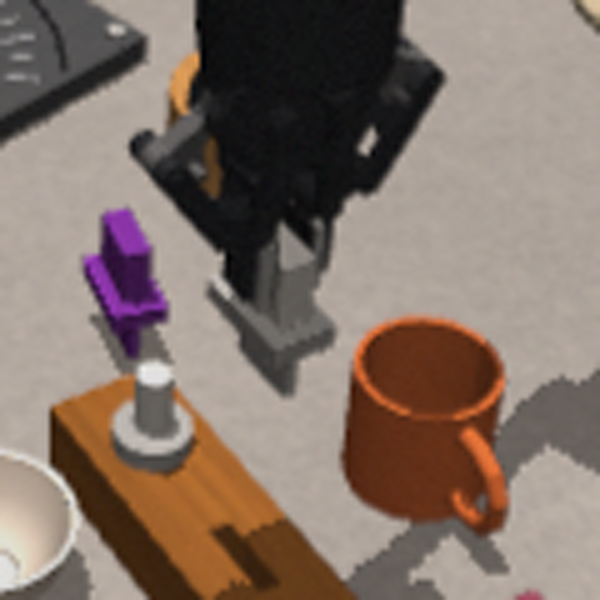

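Run:
```python
from h import *
c=np.load("scene9.npz")
i=c["image"][213:260,345:385];cv2.imwrite("pics/s9b.png",cv2.resize(i[:,:,::-1],None,fx=12,fy=12,interpolation=cv2.INTER_CUBIC))
# expected gauge centred at grasp point (z offset: grasp .083 in rack frame where shoulder .045)
g=np.array([.56818,.27094,.22288]);yaw=-.0227
sh=g-[0,0,.038]
Rz=R.from_euler("z",yaw).as_matrix()
P={"fl+x-y":(.015,-.025,.012),"fl+x+y":(.015,.025,.012),"fl-x+y":(-.015,.025,.012),"flb+x+y":(.015,.025,0),"grip+x+y":(.008,.018,.046),"grip-x+y":(-.008,.018,.046),"bl+x+y":(.003,.017,-.028),"flb+x-y":(.015,-.025,0)}
for k,v in P.items():
    u=proj(c,sh+Rz@np.array(v))[0];print(k,((u-[345,213]+.5)*12).round(0))
print("per mm y",(proj(c,sh+[0,.001,0])-proj(c,sh))*12)
```

```text
fl+x-y [ 85. 203.]
fl+x+y [248. 379.]
fl-x+y [398. 320.]
flb+x+y [243. 432.]
grip+x+y [274. 185.]
grip-x+y [356. 155.]
bl+x+y [264. 500.]
flb+x-y [ 81. 256.]
per mm y [[3.37771985 3.44535648]]
```

View pics/s9b.png

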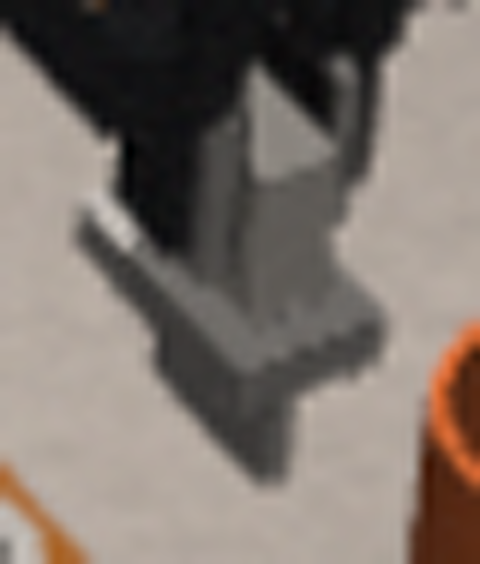

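Run:
```python
from h import *
p=Wd([.0318,.007]);print(p)
print(rowg([*p,.20],A))
```

```text
[ 0.5809822  -0.18346696]
[-1.1319  0.0595  0.0884 -0.1594]
```

Request:
arm_command(plan=[[[0.95,-0.06,0.003,0.005,-0.02],[0.95,-0.14,0.008,0.01,-0.04],[0.95,-0.24,0.013,0.02,-0.06],[0.95,-0.34,0.018,0.03,-0.08],[0.95,-0.44,0.023,0.04,-0.1],[0.95,-0.54,0.028,0.045,-0.12],[0.95,-0.64,0.034,0.05,-0.14],[0.95,-0.74,0.04,0.06,-0.159],[0.95,-0.82,0.045,0.065,-0.159],[0.95,-0.87,0.048,0.07,-0.159],[0.95,-0.87,0.048,0.07,-0.159],[0.95,-0.87,0.048,0.07,-0.159]]])

```text
time: 19.6
eef_pos: [0.5835, -0.0732, 0.3574]
eef_rot: [0.622, 0.783, -0.021, -0.003]
contact_force: [-0.6, -0.0, -1.8]
finger_gap: 0.0153
```

Run:
```python
from h import *
from workcell import status
p=Wd([.0318,.007]);s=status.sense();print(gp(s),s["finger_gap"],np.round(s["q"],3))
print(rowg([*p,.15],A))
```

```text
[ 0.57879168 -0.07780076  0.20258671] 0.015286489537338839 [-0.232  0.332  1.543 -0.037  1.29  -0.448]
[-0.2556 -0.0494  0.139  -0.0011]
```

Request:
arm_command(plan=[[[0.95,-0.08,-0.015,0.03,0],[0.95,-0.16,-0.03,0.07,0],[0.95,-0.22,-0.042,0.11,-0.001],[0.95,-0.2556,-0.0494,0.139,-0.001],[0.95,-0.2556,-0.0494,0.139,-0.001],[0.95,-0.2556,-0.0494,0.139,-0.001]]])

```text
time: 20.2
eef_pos: [0.5867, -0.1779, 0.3066]
eef_rot: [0.621, 0.784, -0.02, -0.001]
contact_force: [-0.5, -0.7, -2.4]
finger_gap: 0.0152
```

```bash
cat > look.py <<'E'
import sys
from h import *
from workcell import status,capture
k=sys.argv[1]
s=status.sense();g=gp(s);print(s["time"],"gp",g.round(4),"stand",L(g).round(4),"F",np.round(s["contact_force"],2),"gap",s["finger_gap"])
c=capture("scene");np.savez(f"scene{k}.npz",**c);i=c["image"][110:220,220:350]
cv2.imwrite(f"pics/s{k}.png",cv2.resize(i[:,:,::-1],None,fx=5.5,fy=5.5,interpolation=cv2.INTER_CUBIC))
c=capture("top");np.savez(f"top{k}.npz",**c);i=c["image"][150:260,330:440]
cv2.imwrite(f"pics/t{k}.png",cv2.resize(i[:,:,::-1],None,fx=5,fy=5,interpolation=cv2.INTER_CUBIC))
E
python3 look.py 10
python3 - <<'E'
from h import *
from workcell import status
p=Wd([.0318,.007])
print(rowg([*p,.126],A),rowg([*p,.095],A))
E
```

```text
20.2 gp [ 0.5825 -0.1825  0.1517] stand [0.0335 0.0076] F [-0.49 -0.68 -2.42] gap 0.015185948288934189
[ 0.0006 -0.0035  0.0669  0.0014] [ 0.0025 -0.0011  0.1443  0.0014]
```

View pics/s10.png

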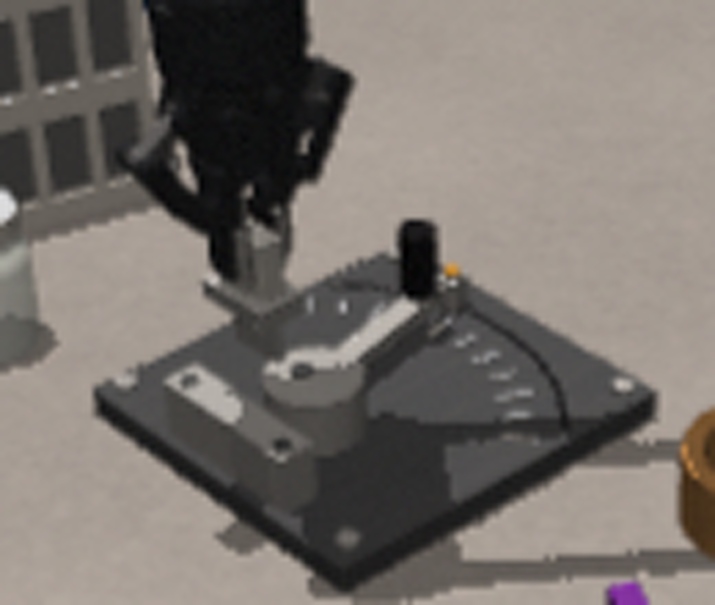

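View pics/t10.png

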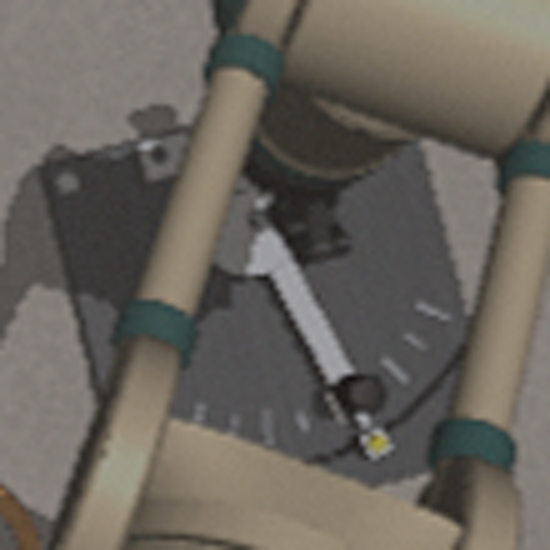

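```bash
cat > cmpv.py <<'E'
import sys
from h import *
from workcell import status
k=sys.argv[1];s=status.sense();g=gp(s);c=np.load(f"scene{k}.npz")
Rz=R.from_euler("z",A).as_matrix();sh=g-[0,0,.038]
i=c["image"][110:220,220:350];f=6;o=cv2.resize(i[:,:,::-1],None,fx=f,fy=f,interpolation=cv2.INTER_CUBIC)
def poly(P,col):
    u=((proj(c,np.array(P))-[220,110]+.5)*f).round().astype(int)
    for a in u: cv2.circle(o,tuple(int(v) for v in a),3,col,1)
fl=[sh+Rz@np.array(v) for v in((.015,-.025,.012),(.015,.025,.012),(-.015,.025,.012),(.015,.025,0),(.003,.017,-.028),(-.003,.017,-.028),(.008,.018,.046),(-.008,.018,.046))]
poly(fl,(0,0,255))
fe=[np.r_[Wd([x,y]),z] for x,y,z in((.0373,-.043,.055),(.0373,.057,.055),(.0593,.057,.055),(.0593,-.043,.055),(.0593,.057,.02),(.0593,-.043,.02))]
poly(fe,(0,255,0))
cv2.imwrite(f"pics/c{k}.png",o)
E
python3 cmpv.py 10
```

```text
(no output)
```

View pics/c10.png

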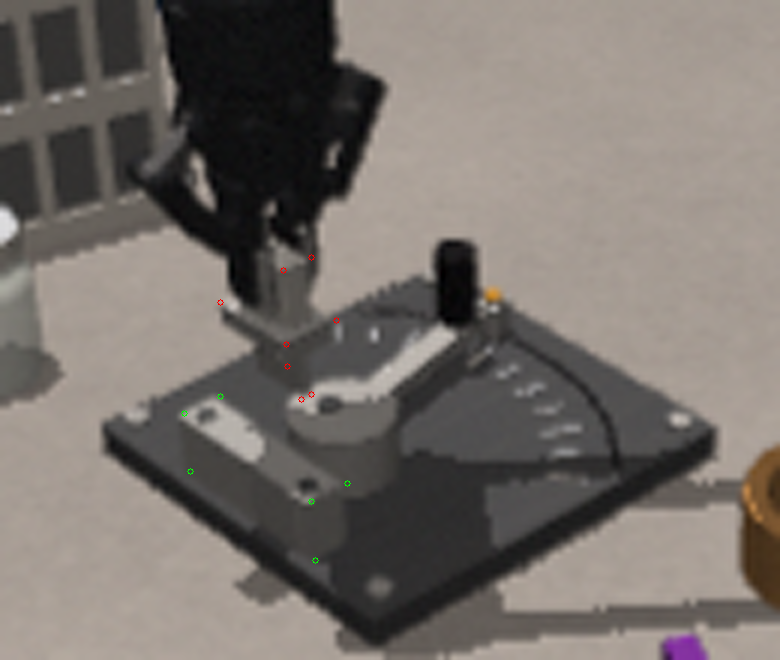

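Request:
arm_command(plan=[[[0.95,0.002,-0.0035,0.02,0.001],[0.95,0.004,-0.0035,0.045,0.001],[0.95,0.0045,-0.0035,0.067,0.001],[0.95,0.0045,-0.0035,0.067,0.001],[0.95,0.0045,-0.0035,0.067,0.001]]])

```text
time: 20.8
eef_pos: [0.5842, -0.1784, 0.2796]
eef_rot: [0.622, 0.783, -0.021, -0.001]
contact_force: [0.4, -0.4, -1.5]
finger_gap: 0.0154
```

```bash
python3 look.py 11; python3 cmpv.py 11
```

```text
20.8 gp [ 0.58   -0.1832  0.1247] stand [0.0309 0.0074] F [ 0.44 -0.39 -1.46] gap 0.015378248371684826
```

View pics/c11.png

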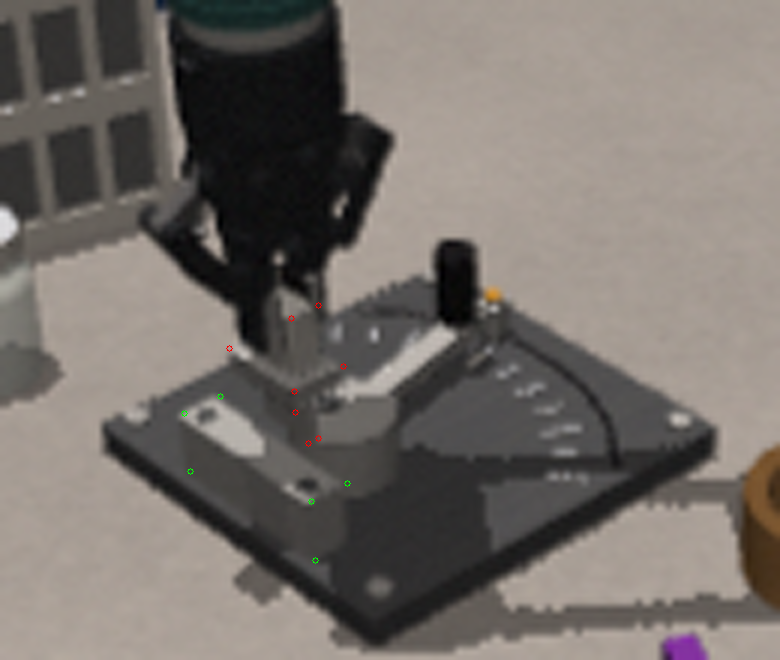

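Run:
```python
from h import *
for k in(11,):
    i=np.load(f"scene{k}.npz")["image"][155:205,247:297];cv2.imwrite(f"pics/q{k}.png",cv2.resize((i[:,:,::-1].astype(float)*1.5).clip(0,255).astype(np.uint8),None,fx=12,fy=12,interpolation=cv2.INTER_CUBIC))
```

```text
(no output)
```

View pics/q11.png

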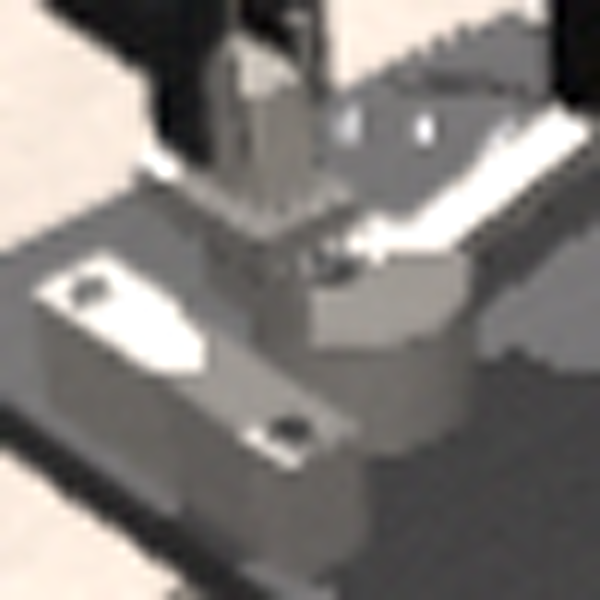

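Run:
```python
from h import *
p=Wd([.0318,.0085])
for z in(.118,.112,.105,.098,.0935,.0915):print(z,rowg([*p,z],A))
```

```text
0.118 [ 0.0042  0.0017  0.0185 -0.0004]
0.112 [ 0.0046  0.0022  0.0335 -0.0004]
0.105 [ 0.005   0.0028  0.051  -0.0004]
0.098 [ 0.0055  0.0033  0.0685 -0.0004]
0.0935 [ 0.0057  0.0037  0.0797 -0.0004]
0.0915 [ 0.0059  0.0038  0.0847 -0.0004]
```

Request:
arm_command(plan=[[[0.95,0.004,0.0017,0,0],[0.95,0.0042,0.0017,0.01,0],[0.95,0.0042,0.0017,0.0185,0],[0.95,0.0044,0.002,0.026,0],[0.95,0.0046,0.0022,0.0335,0],[0.95,0.0046,0.0022,0.0335,0]]])

```text
time: 21.5
eef_pos: [0.5849, -0.1769, 0.2663]
eef_rot: [0.622, 0.783, -0.02, 0.0]
contact_force: [4.1, 0.5, -3.3]
finger_gap: 0.0154
```

```bash
python3 look.py 12;  python3 - <<'E'
from h import *
i=np.load(f"scene12.npz")["image"][155:205,247:297];cv2.imwrite(f"pics/q12.png",cv2.resize((i[:,:,::-1].astype(float)*1.5).clip(0,255).astype(np.uint8),None,fx=12,fy=12,interpolation=cv2.INTER_CUBIC))
p=Wd([.0318,.0085])
for z in(.105,.098,.0935,.0915):print(z,rowg([*p,z],A))
E
```

```text
21.5 gp [ 0.5812 -0.1818  0.1114] stand [0.0323 0.0086] F [ 4.08  0.52 -3.29] gap 0.015353705120223953
0.105 [ 0.0002 -0.0008  0.0161 -0.0005]
0.098 [ 0.0007 -0.0003  0.0336 -0.0005]
0.0935 [ 0.001   0.0001  0.0448 -0.0005]
0.0915 [ 0.0011  0.0002  0.0498 -0.0005]
```

View pics/q12.png

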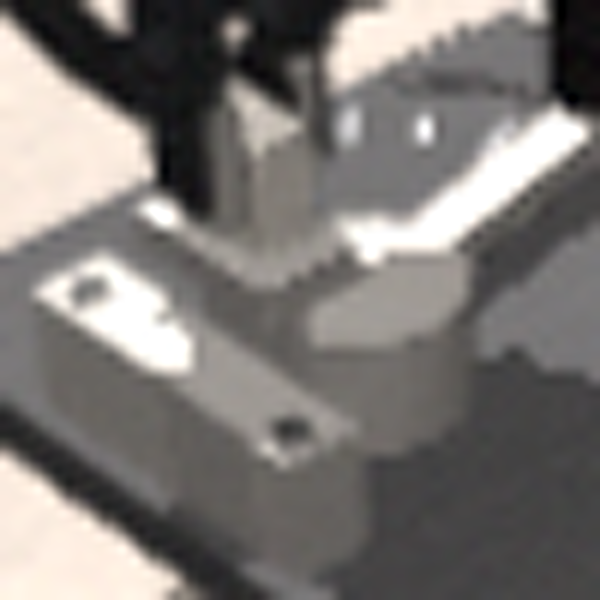

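The blade has entered the gap but pushes lightly (4 N) on the cam. I'll move it about 2 mm towards the fence.

Request:
arm_command(plan=[[[0.95,0,0.002,0,0],[0.95,0,0.004,0,0],[0.95,0,0.004,0,0],[0.95,0,0.004,0,0]]])

```text
time: 22.0
eef_pos: [0.5856, -0.1766, 0.2665]
eef_rot: [0.622, 0.783, -0.021, -0.001]
contact_force: [0.9, 0.0, -2.9]
finger_gap: 0.0156
```

```bash
cat > st.py <<'E'
from h import *
from workcell import status
s=status.sense();g=gp(s);r=R.from_quat(s["eef_rot"]).as_matrix();f=np.array(s["contact_force"])
print(s["time"],"gp z",g[2].round(4),"stand",L(g).round(4),"F stand",(RA.T@f[:2]).round(2),f[2].round(2),"gap",s["finger_gap"],"yaw",np.arctan2(r[1,1],r[0,1])-A)
E
python3 st.py
```

```text
22.0 gp z 0.1117 stand [0.0327 0.0089] F stand [ 0.91 -0.16] -2.91 gap 0.01559253827278605 yaw -0.0004724294971514553
```

Request:
arm_command(plan=[[[0.95,0,0.002,0,0],[0.95,0,0.004,0,0],[0.95,0,0.005,0,0],[0.95,0,0.005,0,0],[0.95,0,0.005,0,0]]])

```text
time: 22.5
eef_pos: [0.5877, -0.1761, 0.2665]
eef_rot: [0.622, 0.783, -0.02, -0.001]
contact_force: [0.9, -0.4, -1.1]
finger_gap: 0.0151
```

```bash
python3 st.py
```

```text
22.5 gp z 0.1117 stand [0.0349 0.0089] F stand [ 0.81 -0.62] -1.06 gap 0.015069179753978755 yaw -0.0005553259434188107
```

Run:
```python
from h import *
p=Wd([.0347,.0088])
for z in(.105,.098,.095,.0935,.092):print(z,rowg([*p,z],A))
```

```text
0.105 [ 0.0003 -0.      0.0167 -0.0004]
0.098 [ 0.0007  0.0005  0.0342 -0.0004]
0.095 [ 0.0009  0.0008  0.0416 -0.0004]
0.0935 [ 0.001   0.0009  0.0454 -0.0004]
0.092 [ 0.0011  0.001   0.0491 -0.0004]
```

Request:
arm_command(plan=[[[0.95,0.0002,0,0.009,0],[0.95,0.0003,0,0.017,0],[0.95,0.0005,0.0003,0.026,0],[0.95,0.0007,0.0005,0.034,0],[0.95,0.0009,0.0008,0.0405,0],[0.95,0.0009,0.0008,0.0405,0],[0.95,0.0009,0.0008,0.0405,0]]])

```text
time: 23.2
eef_pos: [0.5877, -0.1762, 0.2503]
eef_rot: [0.622, 0.783, -0.02, -0.0]
contact_force: [0.7, -0.6, -2.9]
finger_gap: 0.0151
```

```bash
python3 st.py
```

```text
23.2 gp z 0.0954 stand [0.035  0.0087] F stand [ 0.58 -0.74] -2.89 gap 0.015080286193733373 yaw -0.0005162520969915485
```

Free so far. I'll lower the last few millimetres until it touches.

Request:
arm_command(plan=[[[0.95,0.0001,0.0001,0.003,0],[0.95,0.0002,0.0002,0.006,0],[0.95,0.0002,0.0002,0.009,0],[0.95,0.0002,0.0002,0.009,0],[0.95,0.0002,0.0002,0.009,0]]])

```text
time: 23.7
eef_pos: [0.5877, -0.1761, 0.248]
eef_rot: [0.622, 0.783, -0.02, 0.0]
contact_force: [-1.7, 0.7, 5.5]
finger_gap: 0.0158
```

```bash
python3 st.py; python3 look.py 13;  python3 - <<'E'
from h import *
i=np.load(f"scene13.npz")["image"][155:205,247:297];cv2.imwrite(f"pics/q13.png",cv2.resize((i[:,:,::-1].astype(float)*1.5).clip(0,255).astype(np.uint8),None,fx=12,fy=12,interpolation=cv2.INTER_CUBIC))
E
```

```text
23.7 gp z 0.0931 stand [0.0351 0.0087] F stand [-1.49  1.11] 5.52 gap 0.015811942671058156 yaw -0.0006167815053529091
23.7 gp [ 0.5838 -0.1811  0.0931] stand [0.0351 0.0087] F [-1.7   0.75  5.52] gap 0.015811942671058156
```

View pics/q13.png

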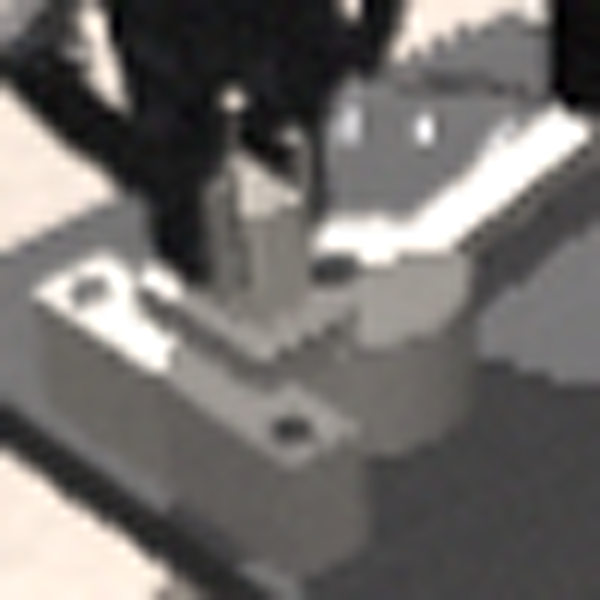

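The flange touched at the expected height. The grasp point is at 0.0931 m with about 8 N down. The image shows it lying on the fence near the middle. Releasing.

Request:
arm_command(plan=[[[0.8,0,0,0,0],[0.7,0,0,0,0],[0.6,0,0,0,0],[0.5,0,0,0,0],[0.4,0,0,0,0],[0.4,0,0,0,0],[0.4,0.001,0.001,-0.05,0],[0.4,0.002,0.002,-0.1,0],[0.4,0.004,0.004,-0.2,0],[0.4,0.006,0.006,-0.3,0],[0.4,0.006,0.006,-0.3,0],[0.4,0.006,0.006,-0.3,0]]])

```text
time: 25.0
eef_pos: [0.5926, -0.1695, 0.3677]
eef_rot: [0.622, 0.783, -0.02, 0.001]
contact_force: [-0.5, -0.6, -0.5]
finger_gap: 0.0514
```

Request:
arm_command(plan=[[[0.4,0.1,0,-0.01,0],[0.4,0.2,0,-0.02,0],[0.4,0.3,0,-0.02,0],[0.4,0.4,0,-0.02,0],[0.4,0.5,0,-0.02,0],[0.4,0.6,0,-0.02,0],[0.4,0.7,0,-0.02,0],[0.4,0.7,0,-0.02,0],[0.4,0.7,0,-0.02,0],[0.4,0.7,0,-0.02,0]]])

```text
time: 26.0
eef_pos: [0.5291, 0.1026, 0.3666]
eef_rot: [0.622, 0.783, -0.021, -0.001]
contact_force: [0.2, -0.5, -0.7]
finger_gap: 0.0514
```

```bash
python3 look.py 14;  python3 - <<'E'
from h import *
i=np.load(f"scene14.npz")["image"][155:205,247:297];cv2.imwrite(f"pics/q14.png",cv2.resize((i[:,:,::-1].astype(float)*1.5).clip(0,255).astype(np.uint8),None,fx=12,fy=12,interpolation=cv2.INTER_CUBIC))
cv2.imwrite("pics/T14.png",np.load("top14.npz")["image"][:,:,::-1])
from ax import fit
for v in("top","scene"):fit(v,["0","3","4","6","14"],[-.676,.2,.25,.24,.24])
E
```

```text
26.0 gp [0.5249 0.0976 0.2118] stand [0.0409 0.2935] F [ 0.23 -0.46 -0.67] gap 0.05144668221729305
top axis mm [-0.01  1.15] q [-0.6524  0.2108  0.2637  0.2438  0.2435] rms mm 0.23257229922400857
scene axis mm [0.13 1.53] q [-0.6868  0.223   0.2877  0.2644  0.2641] rms mm 0.3978978464686198
```

View pics/q14.png

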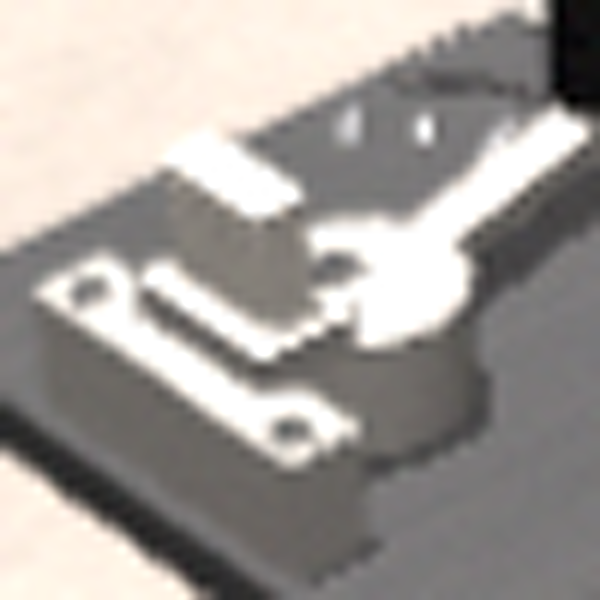

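View pics/t14.png

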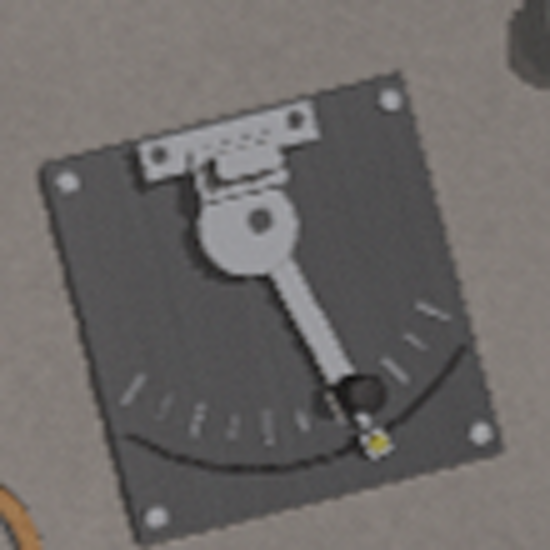

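View pics/T14.png

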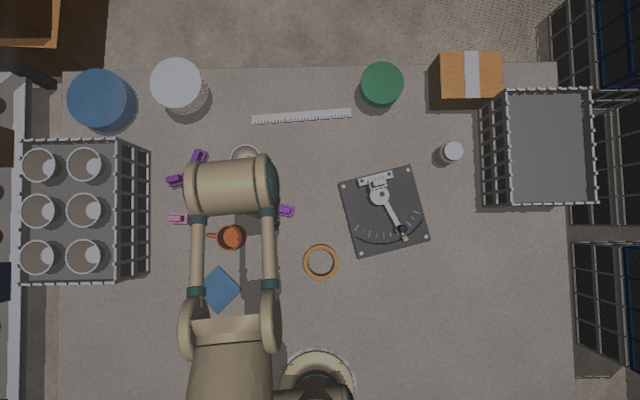

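Run:
```python
from h import *
t=np.load("top14.npz");s=np.load("scene14.npz")
# grip top centre: scene bright blob near q14 (235,178)
im=crop(s,247,297,155,205,4);m=(im.mean(2)>150)
for b in blobs(m,(247,155),4,4):print("s",np.round(np.r_[b[0],b[1:]],2))
i=t["image"][170:205,362:402];cv2.imwrite("pics/tz.png",cv2.resize((i[:,:,::-1]*1.2).clip(0,255).astype(np.uint8),None,fx=16,fy=16,interpolation=cv2.INTER_CUBIC))
for dz in(0,.003,.006):
  for v in((-.008,-.018),(.008,-.018),(.008,.018),(-.008,.018)):
    pass
ctr=np.array([.0318,.0065])
for z in(.101,.104):
  print(z,"scene",proj(s,np.r_[Wd(ctr),z])[0],"top",proj(t,np.r_[Wd(ctr),z])[0])
```

```text
s [261.11 161.88 467.    43.    20.5 ]
s [282.6  174.53 135.88  22.75  19.25]
s [263.   185.13  70.44  22.75  15.  ]
s [265.01 180.63  27.31  14.75   7.75]
s [251.98 200.55  97.31  15.75  11.75]
0.101 scene [266.85514986 168.54891533] top [379.56086772 181.58230323]
0.104 scene [266.78436678 167.66868603] top [379.75115725 181.46817982]
```

View pics/tz.png

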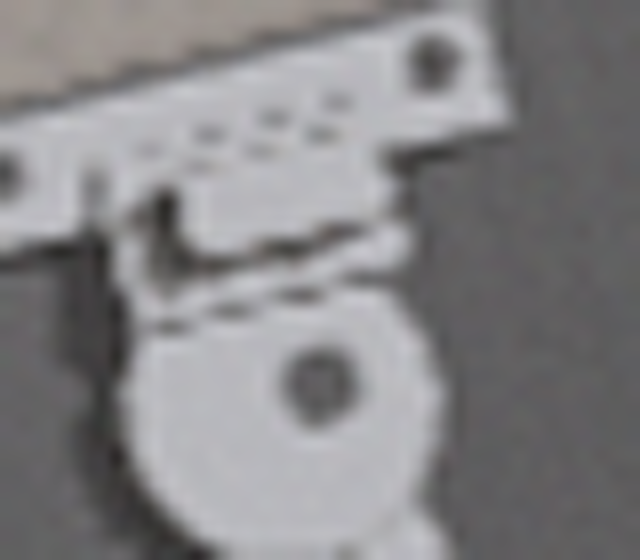

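The last pictures show:
- **Gauge:** it stands upright and centred in the gap. Its grip top is at scene pixel (266,169), against (267,168.5) expected when seated.
- **Lever:** it hasn't moved since it was released (0.2435 against 0.2438 in the top view).

The arm is clear of everything, so I'm handing in.

```bash
python3 -c "
from workcell import env,status
print(status.sense()['time']);print(env.close_job())"
```

```text
26.1
the job is handed in; nothing more can be done
None
```

I set the lever to the clip and let go of it. I then took the flat-bladed gauge from the rack and left it seated between the cam and the middle of the fence. The job was handed in at 26.1 s of the 51 s allowed, with the arm clear of everything; it reported no verdict.

**Lever setting:** after release, the lever was at 0.242 against about 0.239 rad for the clip in the top view. In the scene view both were about 0.267. The two views differ by about 0.025 rad in absolute terms because of calibration, and the scene view's clip angle rests on a height correction. They agree that the pointer lines up with the clip to within a few milliradians. The lever did not move while the gauge went in.

**Gauge:** it touched down at the expected height with about 8 N. Afterwards the pictures showed it upright, centred on the fence, with its grip top within about 1 pixel of the seated position in both views.

**What went wrong along the way:**
- **Overshoot:** my second push took the lever about 0.02 rad past the clip, so I gripped the knob and brought it back.
- **Tilted tool:** joint 6 came close to its limit and left the tool tilted about 2.4°. I allowed for this in the later moves, and the gauge still went in upright.
- **Cam contact:** the blade pressed on the cam with about 4 N on the way in. I moved it about 2 mm towards the fence and it went down freely.

**Other objects:** I saw no sign in the last pictures that anything else had moved, but I did not measure this. In the final top view the arm covered part of the rack area.

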